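# Raise the shield sash to its mark and slide the jar carton in

### The job

Push up under the ledge of the clear sash until the underside of its ledge is level with the two pointers on the posts, and leave it standing there. Then slide the carton of four jars straight in under the raised sash, upright, until the whole carton is behind the sash panel. Do not knock over the two single jars beside the posts.

Things in the scene. Friction and masses are not known exactly. Their poses are not given: they have to be found in the camera images.
- frame: Fixed aluminium shield frame, 625 mm wide, 500 mm high, open back, no sill. Origin: on the bench midway between the posts, in the sash panel's plane. x points away from the robot through the opening, y left along the sash, z up. Posts 56 x 56 mm at y = +-283 mm, beam at 465 to 500 mm height, clear side wings behind the posts at y = +-295 mm.
- sash_edge (a point): Middle of the lower front edge of the sash's steel pull ledge (460 mm long, 12 mm thick, from x = -33 mm in front to +9 mm in the frame's axes); its flat underside is at this height, free space below. Above it a clear panel 490 mm wide, 220 high, 6 thick (x = -3 to +3 mm).
- sash (a joint): Sash height: the ledge's underside is 60 mm plus this value above the bench (m, 0 to 0.2, grows upward). The sash is balanced within about 2 N; raising takes 3 to 5 N anywhere along the ledge without jamming, and it stays where it is left. Too high, it can be pushed down on the ledge's top.
- mark_level (a point): Height mark: point midway between the posts above the ledge's front edge line, level with the middle of two black marker clips on the posts (a 12 mm high sleeve round each post, in front a 50 x 26 mm plate with a white line and an inward pointer, up to 14 mm proud, tips at y = +-247 mm). Fixed during a run, 195 to 250 mm above the bench. Same axes as the frame.
- crate: Loose cardboard carton with four capped glass jars, one rigid piece, 0.5 to 0.9 kg, 100 mm deep (x), 120 wide (y), carton 75 high, jar caps up to 110. Stands on the bench in front of the sash. Origin: centre of its underside; x roughly along the frame's x, z up. Slides with 3 to 10 N.
- crate_near_left (a point): Near left corner of the carton, 30 mm above its underside: x = -50, y = +60 mm in the carton's axes.
- crate_near_right (a point): Near right corner of the carton, 30 mm above its underside: x = -50, y = -60 mm in the carton's axes.
- jar_left_center (a point): Centre (65 mm up) of the single loose jar left of the frame, 72 mm across, 130 mm high. Leave it standing.
- jar_right_center (a point): Centre (65 mm up) of the single loose jar right of the frame, 72 mm across, 130 mm high. Leave it standing.

How it is judged:
By the outcome, as a careful person would: the job done as asked, in the order asked, and still so for the second after the job is handed in, with the robot touching nothing.
It also fails if it takes over 72 s, if anything falls off the work surface, if the arm or the gripper's body presses on something with over 40 N, if the wrist force passes 120 N, or if a joint passes its speed limit or range.

### The arm

A 6-joint arm with a two-finger parallel gripper is mounted at the origin on the work surface. World frame = base frame: x ahead of the robot, y to its left, z up, the work surface at z = 0. Lengths are in m, angles in degrees, forces in N, time in s.
With the tool pointing down it reaches from about 0.4 to 0.825 m from the base axis. Payload 7 kg.
Tool frame: the origin (TCP) lies midway between the tips of the shut fingers; the grasp point (between the pads) lies 19 mm behind it (ctrl.hold_point_z is the distance from the TCP to the grasp point, in m); z points along the fingers, y is the line along which they close (so a half turn about z gives the same grasp; the last joint's range is limited). The gripper opens to 88 mm and grips with 3 to 60 N. Pads are 19 mm wide; open, the fingers measure 130 mm over their backs; the gripper's body (78 mm by 193 mm) begins 47 mm behind the grasp point.
Start: joints at [-56.373, 20.546, 0.682, 0, -70.136, -16.507], TCP at [0.199, -0.645, 0.227] pointing down, gripper open.
Joint ranges: [-176.03, 176.03], [-82.01, 121.73], [-58.28, 71.71], [-173.87, 95.51], [-174.79, -0.11], [-173.66, 173.66]. Speed limits (degrees/s): [136.94, 136.94, 172.46, 180, 180, 180].

### API

Orientations are given as [roll, pitch, yaw] about the fixed x, y, z axes, in that order (R = Rz(yaw) Ry(pitch) Rx(roll)).
In Python, from plant import ctrl gives the robot as it stands.
- The arm moves only by the tool apply_moves, never from a script. Its argument "deltas" is a list of rows, each an object with "fingers": the finger opening in mm, from 0 to 87.6; "delta_pos": the shift along the tool's x, y, z in mm, a list of three; "angular": the turn, a rotation vector about the tool's x, y, z in degrees, a list of three. A call has 1 to 10 rows; each row is the pose to reach, as a shift and turn from the pose commanded when the call began, along the tool's axes at that moment; what a row does not reach only later rows make up. A row lasts 1/10 s, in which the tool goes at most 50 mm and 8.59 degrees, less where a joint would pass 70% of its speed; a pose out of reach is approached as far as the arm can. A call with a gripper value outside its range is refused whole. The fingers move at their own pace and stop on an object; the grip force is fixed at half the most. Time passes only in rows, so rows that repeat a pose let the fingers close. It gives the time, the measured TCP pose, the force, the opening and the grip force at its end, in the units of the state.
- ctrl.get_obs(): the state, without advancing time (a new reading comes with each control period).
- ctrl.snapshot(name): name is "scene" or "top" or "wrist"; returns the picture (480x640x3 uint8, red, green, blue); there is no depth.
- ctrl.camera_params(name): a dict with "fx", "fy", "cx", "cy" (pixels), "cam_to_world" (4x4, takes a point from camera to world coordinates); the wrist camera has in their place "mount" (4x4, takes a point from camera to tool coordinates, whose origin is the TCP and whose axes are the flange's). Camera axes: x right, y up, looking along -z (the intrinsics and any distortion apply to the point x, -y, -z); pixel columns grow to the right and rows downward; lengths in m; the calibration is good to about 2 mm. A picture is of the moment at which its call begins: read the wrist's pose just before it. camera_params takes no time and is no camera call.
- ctrl.close_job(): hands the job in; it is judged then, once.
The state is a dict: "clock": time; "joint_pos": joint angles; "qvel": joint speeds; "tau": joint torques, N m; "tool_pos": TCP position; "orientation": TCP orientation; "force": force on the tool from outside, world axes, zero at the start; "moment": the same for the moment, N m; "opening": finger opening in m; "gripper_force": force on a finger pad.
Only numpy, scipy, OpenCV 4.12 (cv2) and the standard library are available. Lean on these libraries where they do the work, as an engineer would, in place of code of your own. Each camera call takes 0.05 s, during which the arm holds its last target. There are 200 camera calls.

## Working session

There is one attempt and no reset: what is moved stays moved. The work goes in short steps, Python scripts to look and compute and a tool call to move; the robot and the scene stay as the last step left them, time stands still between calls to the robot, and variables do not carry over. Pictures are saved under pics/ and viewed, at most 10 in all, crops included, and the job is handed in when it is done.

Besides the shell and the picture viewer there is one more tool, called after ">>>" in YAML: its name, and indented under it one key for each argument. apply_moves: Moves the arm, as the interface text tells. Its arguments: {"type":"object","properties":{"deltas":{"type":"array"}},"required":["deltas"]}

```bash
mkdir -p pics
python3 - <<'E'
from plant import ctrl
import cv2
for n in("scene","top"):
    cv2.imwrite(f"pics/{n}0.png",ctrl.snapshot(n)[:,:,::-1])
    p=ctrl.camera_params(n);print(n,p)
o=ctrl.get_obs();print(o["clock"],o["tool_pos"],o["orientation"])
E
```

```text
scene {'fx': 468.3061863112828, 'fy': 468.3061863112828, 'cx': 316.01462772831115, 'cy': 240.034577762917, 'cam_to_world': array([[-0.95830634,  0.19457991, -0.2092549 ,  0.38613942],
       [-0.2852737 , -0.60955281,  0.73963794,  0.78901875],
       [ 0.01636677,  0.76849465,  0.63964686,  0.83441503],
       [ 0.        ,  0.        ,  0.        ,  1.        ]])}
top {'fx': 449.3851545153805, 'fy': 449.3851545153805, 'cx': 318.37957546984296, 'cy': 240.82067064275958, 'cam_to_world': array([[ 0.02564942,  0.99446046, -0.10193382,  0.4879715 ],
       [-0.99966914,  0.02531888, -0.00453532,  0.01861252],
       [-0.00192935,  0.10201642,  0.99478084,  1.21321535],
       [ 0.        ,  0.        ,  0.        ,  1.        ]])}
0.1 [ 0.198543   -0.64469269  0.22571685] [ 1.79915538e+02 -8.03134235e-03 -1.62886058e+02]
```

View pics/scene0.png

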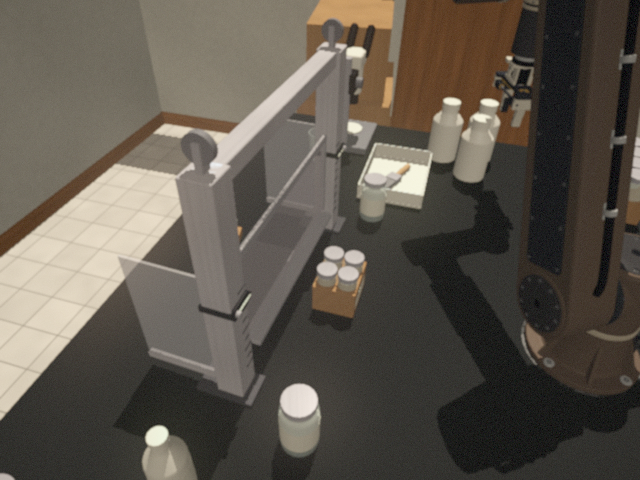

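View pics/top0.png

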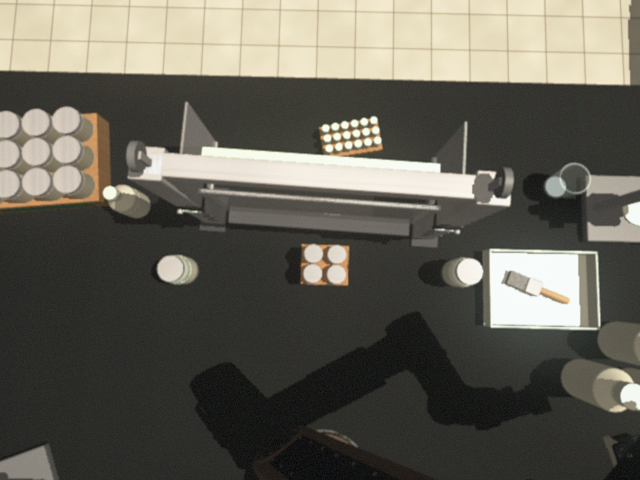

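The scene picture shows the clips at about (225,308) and (337,150), with the carton at (340,285). The top picture shows the carton caps around (325,263), single jars at (175,269) and (463,271), and ledge ends near (230,215) and (410,225). I'll enlarge both.

Run:
```python
import cv2
a=cv2.imread("pics/top0.png");b=cv2.imread("pics/scene0.png")
def g(i): 
    return cv2.convertScaleAbs(i,alpha=1.5,beta=25)
cv2.imwrite("pics/topc.png",cv2.resize(g(a[140:300,120:520]),None,fx=2,fy=2,interpolation=2))
l=cv2.resize(g(b[280:410,190:290]),None,fx=4,fy=4,interpolation=2)
r=cv2.resize(g(b[130:260,290:390]),None,fx=4,fy=4,interpolation=2)
import numpy as np
cv2.imwrite("pics/scenec.png",np.hstack([l,r]))
```

```text
(no output)
```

View pics/topc.png

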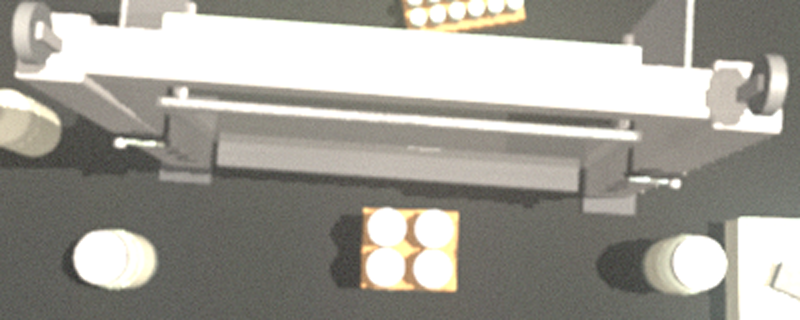

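View pics/scenec.png

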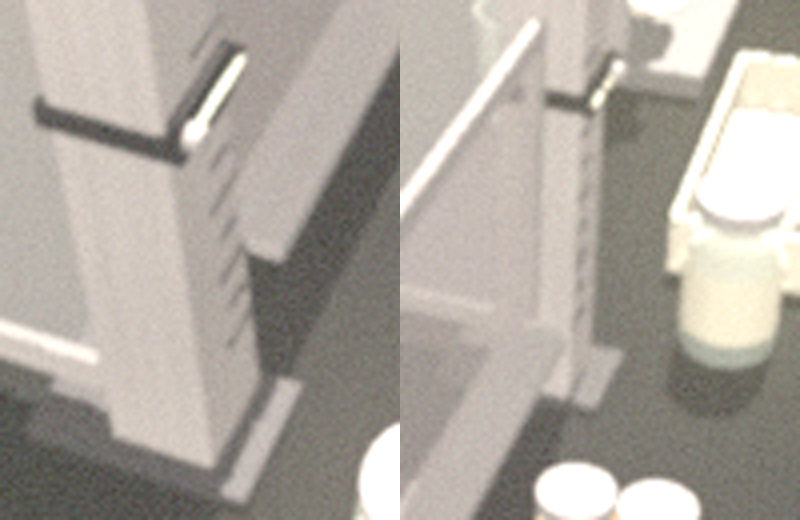

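The top crop shows the ledge's front top edge from about (229,222) to (409,235), the panel top from (200,191) to (438,208), and the carton rim at (300–350, 243–286). The scene crop shows the left sleeve's outer corners at about (200,307) and (233,317), and the right sleeve's inner front corner at (337,156).

```bash
cat > h.py <<'E'
import numpy as np
from plant import ctrl
from scipy.optimize import least_squares
from scipy.spatial.transform import Rotation as R
CP={n:ctrl.camera_params(n) for n in("scene","top")}
def proj(n,P,T=None):
    c=CP[n] if T is None else ctrl.camera_params(n)
    T=c["cam_to_world"] if T is None else T
    p=(np.asarray(P)-T[:3,3])@T[:3,:3]
    return np.array([c["cx"]+c["fx"]*p[0]/-p[2],c["cy"]+c["fy"]*p[1]/p[2]])
def ray(n,u,z):
    c=CP[n];T=c["cam_to_world"]
    d=T[:3,:3]@[(u[0]-c["cx"])/c["fx"],-(u[1]-c["cy"])/c["fy"],-1]
    return T[:3,3]+d*(z-T[2,3])/d[2]
def W(x,p): 
    c,s=np.cos(x[2]),np.sin(x[2]);return np.array([x[0]+c*p[0]-s*p[1],x[1]+s*p[0]+c*p[1],p[2]])
E
python3 - <<'E'
from h import *
def res(x):
    q,h=x[3],x[4];r=[]
    for n,p,u in [("top",(-.033,.23,.072+q),(229,222.5)),("top",(-.033,-.23,.072+q),(409,235)),
     ("top",(0,.245,.292+q),(200,191)),("top",(0,-.245,.292+q),(438,208)),
     ("scene",(-.028,.311,0),(243.7,396)),("scene",(.028,.311,0),(218,388.7)),
     ("scene",(.031,.314,h),(200,307.5)),("scene",(-.031,.314,h),(233,317)),
     ("scene",(-.031,-.252,h),(337,155.7)),("scene",(-.033,.23,.06+q),(258.5,345))]:
        r.append(proj(n,W(x,p))-u)
    return np.ravel(r)
s=least_squares(res,[.7,0,0,0,.22],loss="soft_l1");x=s.x
print("frame",x,np.degrees(x[2]));print(s.fun.reshape(-1,2).round(1).tolist())
c=np.array([ray("top",u,.075)[:2] for u in[(300.5,243.5),(350,245),(348.5,286),(301,285)]])
print(c,c.mean(0))
for u in[(171,269),(469,271.5)]:print("jar",ray("top",u,.13))
E
```

```text
frame [ 0.66813662  0.02224864 -0.050649    0.00895478  0.24392638] -2.9019737520249103
[[-0.5, -0.7], [0.1, 0.4], [1.4, -0.9], [0.6, -0.1], [0.3, 1.5], [0.8, 0.2], [-0.7, -0.1], [-0.3, 0.3], [-0.3, 0.0], [2.9, 0.2]]
[[ 0.59659308  0.0691105 ]
 [ 0.59596802 -0.056868  ]
 [ 0.49213186 -0.05500685]
 [ 0.49156925  0.06472808]] [0.54406555 0.00549093]
jar [0.52170917 0.37674212 0.13      ]
jar [ 0.53404888 -0.34042939  0.13      ]
```

Frame is at about (0.668, 0.022), yaw −2.9°. The underside sits near 69 mm and the mark near 244 mm. The carton is centred at (0.544, 0.005) and the jars are at (0.522, 0.377) and (0.534, −0.340). Next I'll check the wrist camera mount so I can pick the roll.

Run:
```python
from h import *
print(ctrl.camera_params("wrist"), ctrl.hold_point_z)
o=ctrl.get_obs();r=R.from_euler("xyz",o["orientation"],degrees=True)
print(r.as_matrix().round(3))
# target: tool z forward-down tilt, y horizontal; both roll choices
for t in(30,45):
  for s in(1,-1):
    y=np.radians(-2.9);a=np.radians(t)
    z=np.array([np.cos(a)*np.cos(y),np.cos(a)*np.sin(y),-np.sin(a)])
    yy=s*np.array([-np.sin(y),np.cos(y),0]);M=np.c_[np.cross(yy,z),yy,z]
    rv=(r.inv()*R.from_matrix(M)).as_rotvec(degrees=True)
    print(t,s,M.round(3).tolist(),rv.round(1),np.linalg.norm(rv))
    print("shift",(r.inv().apply(np.array([.5,.2,.3])-o["tool_pos"])*1000).round())
```

```text
{'fx': 333.453227680648, 'fy': 333.453227680648, 'cx': 319.8871509438155, 'cy': 235.15890395636495, 'mount': array([[-7.36159598e-04,  9.57539763e-01,  2.88300296e-01,
         7.85559944e-02],
       [ 9.99999273e-01,  9.80096387e-04, -7.01775896e-04,
        -1.31196183e-03],
       [-9.54540403e-04,  2.88299570e-01, -9.57539789e-01,
        -1.57516583e-01],
       [ 0.00000000e+00,  0.00000000e+00,  0.00000000e+00,
         1.00000000e+00]])} 0.0188
[[-0.956 -0.294 -0.001]
 [-0.294  0.956  0.001]
 [ 0.     0.001 -1.   ]]
30 1 [[-0.499, 0.051, 0.865], [0.025, 0.999, -0.044], [-0.866, 0.0, -0.5]] [ 10.6 -59.4  18.1] 62.975588434825134
shift [-537.  719.  -73.]
30 -1 [[0.499, -0.051, 0.865], [-0.025, -0.999, -0.044], [0.866, -0.0, -0.5]] [  81.1   14.4 -140.4] 162.73101301884464
shift [-537.  719.  -73.]
45 1 [[-0.706, 0.051, 0.706], [0.036, 0.999, -0.036], [-0.707, 0.0, -0.707]] [  7.9 -44.6  18.9] 49.05875243435512
shift [-537.  719.  -73.]
45 -1 [[0.706, -0.051, 0.706], [-0.036, -0.999, -0.036], [0.707, -0.0, -0.707]] [  61.7   11.  -148.9] 161.55515488719584
shift [-537.  719.  -73.]
```

>>> apply_moves:
  deltas:
    - {"fingers": 40, "delta_pos": [0, 0, -45], "angular": [0, 0, -8]}
    - {"fingers": 20, "delta_pos": [0, 0, -90], "angular": [0, 0, -16]}
    - {"fingers": 0, "delta_pos": [-35, 20, -100], "angular": [0, 0, -24]}
    - {"fingers": 0, "delta_pos": [-70, 45, -100], "angular": [0, 0, -32]}
    - {"fingers": 0, "delta_pos": [-105, 70, -100], "angular": [0, 0, -40]}
    - {"fingers": 0, "delta_pos": [-140, 95, -100], "angular": [0, 0, -48]}
    - {"fingers": 0, "delta_pos": [-180, 120, -100], "angular": [0, 0, -56]}
    - {"fingers": 0, "delta_pos": [-215, 145, -100], "angular": [0, 0, -64]}
    - {"fingers": 0, "delta_pos": [-250, 165, -100], "angular": [0, 0, -72]}
    - {"fingers": 0, "delta_pos": [-288, 189, -100], "angular": [0, 0, -80]}

```text
clock: 1.1
tool_pos: [0.4189, -0.3782, 0.3264]
orientation: [180.0, 0.0, -82.6]
force: [0.8, -0.7, -0.3]
opening: 0.013
gripper_force: 0.0
```

>>> apply_moves:
  deltas:
    - {"fingers": 0, "delta_pos": [-45, -10, 0], "angular": [0, 0, -8]}
    - {"fingers": 0, "delta_pos": [-90, -20, 0], "angular": [0, 0, -16]}
    - {"fingers": 0, "delta_pos": [-137, -30, 0], "angular": [0, 0, -24]}
    - {"fingers": 0, "delta_pos": [-185, -40, 0], "angular": [0, 0, -32]}
    - {"fingers": 0, "delta_pos": [-232, -50, 0], "angular": [0, 0, -40]}
    - {"fingers": 0, "delta_pos": [-280, -60, 0], "angular": [0, 0, -48]}
    - {"fingers": 0, "delta_pos": [-327, -70, 0], "angular": [0, 0, -56]}
    - {"fingers": 0, "delta_pos": [-375, -80, 0], "angular": [0, 0, -64]}
    - {"fingers": 0, "delta_pos": [-422, -90, 0], "angular": [0, 0, -72]}
    - {"fingers": 0, "delta_pos": [-469, -101, 0], "angular": [0, 0, -79.7]}

```text
clock: 2.1
tool_pos: [0.4597, 0.1002, 0.3267]
orientation: [-180.0, -0.0, -2.8]
force: [2.7, -1.4, 0.5]
opening: 0.0005
gripper_force: 0.0
```

```bash
python3 -c "
from plant import ctrl
o=ctrl.get_obs();print(o['tool_pos'],o['orientation'],o['joint_pos'],o['opening'])"
```

```text
[0.4597413  0.10019388 0.32673853] [-1.79973660e+02 -1.98175539e-02 -2.82821130e+00] [ 3.63431999e+01 -2.31069320e+00 -1.41486409e+01 -8.07562778e-03
 -7.81300510e+01  5.08302522e+01] 0.0005108955213500892
```

>>> apply_moves:
  deltas:
    - {"fingers": 0, "delta_pos": [5, 30, 0], "angular": [0, 6, 0]}
    - {"fingers": 0, "delta_pos": [10, 60, 0], "angular": [0, 12, 0]}
    - {"fingers": 0, "delta_pos": [15, 90, 0], "angular": [0, 18, 0]}
    - {"fingers": 0, "delta_pos": [20, 120, 0], "angular": [0, 24, 0]}
    - {"fingers": 0, "delta_pos": [25, 150, 0], "angular": [0, 30, 0]}
    - {"fingers": 0, "delta_pos": [30, 180, 0], "angular": [0, 36, 0]}
    - {"fingers": 0, "delta_pos": [35, 210, 0], "angular": [0, 42, 0]}
    - {"fingers": 0, "delta_pos": [40, 240, 0], "angular": [0, 48, 0]}
    - {"fingers": 0, "delta_pos": [47, 265, 0], "angular": [0, 54, 0]}
    - {"fingers": 0, "delta_pos": [54, 280, 0], "angular": [0, 60, 0]}

```text
clock: 3.1
tool_pos: [0.4731, -0.1991, 0.3375]
orientation: [-178.8, -57.3, -3.5]
force: [-1.2, 0.2, 0.9]
opening: 0.0003
gripper_force: 0.0
```

```bash
python3 -c "
from plant import ctrl;import cv2
o=ctrl.get_obs();print(o['tool_pos'],o['orientation'],o['joint_pos'],o['opening'])
cv2.imwrite('pics/w1.png',ctrl.snapshot('wrist')[:,:,::-1])"
```

```text
[ 0.47310421 -0.19906048  0.33752165] [-178.77863321  -57.2774689    -3.48728508] [ -1.93325974 -25.76804212 -58.21711922  17.99419985  -0.27876662
  71.16601002] 0.00029394715372781316
```

View pics/w1.png

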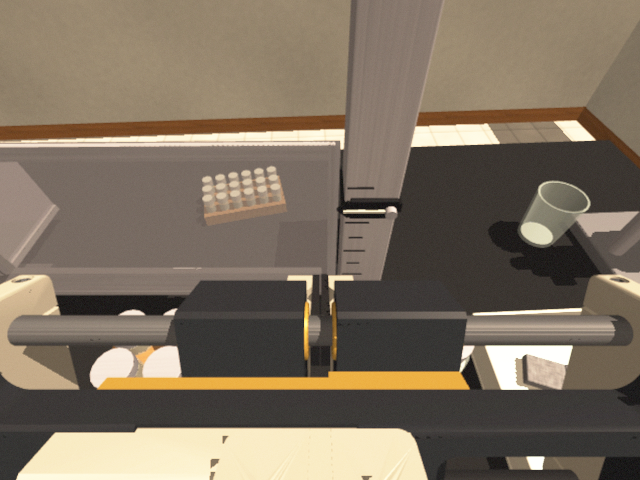

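The wrist view shows the right clip at (370,210), right of the ledge. J5 is at its limit, so the tool tilt is bounded; I'll fit a small planar arm model to plan reachable tilts.

```bash
cat >> h.py <<'E'
def fk(k,j2,f,t):  # planar: f forearm below horizontal, t tool below horizontal (deg)
    a,H,L1,L2,b,L3=k;j2,f,t=np.radians([j2,f,t])
    return np.array([a+L1*np.sin(j2)+L2*np.cos(f)+b*np.sin(f)+L3*np.cos(t),H+L1*np.cos(j2)-L2*np.sin(f)+b*np.cos(f)-L3*np.sin(t)])
E
python3 - <<'E'
from h import *
D=[(20.546,19.864,90,.6467,.2257),(-2.31,11.838,90,.4297,.3267),(-25.768,32.449,32.73,.4795,.3375)]
f=lambda k:np.r_[np.ravel([fk(k,*d[:3])-d[3:] for d in D]),(k-np.array([0,.3,.45,.45,0,.25]))*1e-3]
k=least_squares(f,[0,.3,.45,.45,0,.25]).x;print(k,f(k)[:6])
for x,z in[(.6,.04),(.64,.04),(.66,.04),(.66,.08),(.66,.15),(.66,.22),(.49,.035),(.69,.035)]:
  out=[]
  for t in(30,40,45,50,60):
    s=least_squares(lambda v:fk(k,v[0],v[1],t)-(x,z),[0,20]);j2,ff=s.x
    out.append((t,round(j2),round(ff),"J3",round(j2-ff),"J5",round(-(t-ff)),s.cost<1e-8))
  print(x,z,out)
E
```

```text
[ 0.00491193  0.36930665  0.63824478  0.48252601 -0.10602554  0.47757613] [ 1.70150257e-07  2.92807029e-06 -4.80310841e-07 -1.78963251e-06
  3.06340276e-07 -1.20454188e-06]
0.6 0.04 [(30, 79, 142, 'J3', -63, 'J5', 112, np.True_), (40, 53, 112, 'J3', -59, 'J5', 72, np.True_), (45, 42, 98, 'J3', -56, 'J5', 53, np.True_), (50, 35, 86, 'J3', -52, 'J5', 36, np.True_), (60, 26, 69, 'J3', -43, 'J5', 9, np.True_)]
0.64 0.04 [(30, 68, 126, 'J3', -58, 'J5', 96, np.True_), (40, 48, 102, 'J3', -54, 'J5', 62, np.True_), (45, 40, 91, 'J3', -51, 'J5', 46, np.True_), (50, 34, 81, 'J3', -47, 'J5', 31, np.True_), (60, 27, 65, 'J3', -38, 'J5', 5, np.True_)]
0.66 0.04 [(30, 65, 120, 'J3', -56, 'J5', 90, np.True_), (40, 46, 98, 'J3', -52, 'J5', 58, np.True_), (45, 39, 88, 'J3', -48, 'J5', 43, np.True_), (50, 34, 78, 'J3', -45, 'J5', 28, np.True_), (60, 28, 64, 'J3', -36, 'J5', 4, np.True_)]
0.66 0.08 [(30, 57, 114, 'J3', -57, 'J5', 84, np.True_), (40, 38, 90, 'J3', -52, 'J5', 50, np.True_), (45, 32, 80, 'J3', -48, 'J5', 35, np.True_), (50, 27, 71, 'J3', -44, 'J5', 21, np.True_), (60, 23, 58, 'J3', -35, '
[... 273 characters left out ...]
4, 80, 'J3', -56, 'J5', 50, np.True_), (40, 12, 59, 'J3', -47, 'J5', 19, np.True_), (45, 9, 51, 'J3', -42, 'J5', 6, np.True_), (50, 7, 45, 'J3', -38, 'J5', -5, np.True_), (60, 8, 36, 'J3', -28, 'J5', -24, np.True_)]
0.49 0.035 [(30, 143, 221, 'J3', -78, 'J5', 191, np.False_), (40, 103, 181, 'J3', -78, 'J5', 141, np.False_), (45, 99, 180, 'J3', -81, 'J5', 135, np.True_), (50, 48, 114, 'J3', -66, 'J5', 64, np.True_), (60, 26, 82, 'J3', -56, 'J5', 22, np.True_)]
0.69 0.035 [(30, 61, 113, 'J3', -52, 'J5', 83, np.True_), (40, 45, 94, 'J3', -48, 'J5', 54, np.True_), (45, 39, 84, 'J3', -45, 'J5', 39, np.True_), (50, 35, 76, 'J3', -41, 'J5', 26, np.True_), (60, 30, 62, 'J3', -33, 'J5', 2, np.True_)]
```

>>> apply_moves:
  deltas:
    - {"fingers": 0, "delta_pos": [0, 0, 0], "angular": [0, -8, 0]}
    - {"fingers": 0, "delta_pos": [0, 0, 0], "angular": [0, -16, 0]}
    - {"fingers": 0, "delta_pos": [0, 0, 0], "angular": [0, -24, 0]}
    - {"fingers": 0, "delta_pos": [0, 0, 0], "angular": [0, -32, 0]}
    - {"fingers": 0, "delta_pos": [0, 0, 0], "angular": [0, -38, 0]}
    - {"fingers": 0, "delta_pos": [0, 0, 0], "angular": [0, -38, 0]}

```text
clock: 3.75
tool_pos: [0.4776, -0.1927, 0.3445]
orientation: [-179.2, -19.7, -2.1]
force: [-0.5, 0.1, -1.1]
opening: 0.0001
gripper_force: 0.0
```

>>> apply_moves:
  deltas:
    - {"fingers": 0, "delta_pos": [0, 0, 0], "angular": [0, 0, 8.5]}
    - {"fingers": 0, "delta_pos": [0, 0, 0], "angular": [0, 0, 17]}
    - {"fingers": 0, "delta_pos": [0, 0, 0], "angular": [0, 0, 25.5]}
    - {"fingers": 0, "delta_pos": [0, 0, 0], "angular": [0, 0, 34]}
    - {"fingers": 0, "delta_pos": [0, 0, 0], "angular": [0, 0, 42.5]}
    - {"fingers": 0, "delta_pos": [0, 0, 0], "angular": [0, 0, 51]}
    - {"fingers": 0, "delta_pos": [0, 0, 0], "angular": [0, 0, 59.5]}
    - {"fingers": 0, "delta_pos": [0, 0, 0], "angular": [0, 0, 68]}
    - {"fingers": 0, "delta_pos": [0, 0, 0], "angular": [0, 0, 76.5]}
    - {"fingers": 0, "delta_pos": [0, 0, 0], "angular": [0, 0, 85]}

```text
clock: 4.75
tool_pos: [0.4742, -0.1926, 0.3441]
orientation: [-159.9, -0.8, -87.4]
force: [-0.2, 0.1, 0.6]
opening: 0.0005
gripper_force: 0.0
```

>>> apply_moves:
  deltas:
    - {"fingers": 0, "delta_pos": [0, 0, 0], "angular": [0, 0, 8.5]}
    - {"fingers": 0, "delta_pos": [0, 0, 0], "angular": [0, 0, 17]}
    - {"fingers": 0, "delta_pos": [0, 0, 0], "angular": [0, 0, 25.5]}
    - {"fingers": 0, "delta_pos": [0, 0, 0], "angular": [0, 0, 34]}
    - {"fingers": 0, "delta_pos": [0, 0, 0], "angular": [0, 0, 42.5]}
    - {"fingers": 0, "delta_pos": [0, 0, 0], "angular": [0, 0, 51]}
    - {"fingers": 0, "delta_pos": [0, 0, 0], "angular": [0, 0, 59.5]}
    - {"fingers": 0, "delta_pos": [0, 0, 0], "angular": [0, 0, 68]}
    - {"fingers": 0, "delta_pos": [0, 0, 0], "angular": [0, 0, 76.5]}
    - {"fingers": 0, "delta_pos": [0, 0, 0], "angular": [0, 0, 85]}

```text
clock: 5.75
tool_pos: [0.4742, -0.1925, 0.3442]
orientation: [-177.4, 20.0, -171.8]
force: [0.1, -0.5, -0.3]
opening: 0.0006
gripper_force: 0.0
```

```bash
cat >> h.py <<'E'
def Mt(t,yaw=-2.9):
    y,a=np.radians([yaw,t]);z=np.array([np.cos(a)*np.cos(y),np.cos(a)*np.sin(y),-np.sin(a)])
    yy=np.array([-np.sin(y),np.cos(y),0]);return np.c_[np.cross(yy,z),yy,z]
def go(p,t,yaw=-2.9,o=None,O=None):
    "delta_pos (mm) and angular (deg) to world pose p, tilt t, from the present pose (or o,O)"
    s=ctrl.get_obs();r=R.from_euler("xyz",s["orientation"],degrees=True)
    if O is not None:r=R.from_matrix(O)
    o=s["tool_pos"] if o is None else np.array(o)
    print(np.round(o,4),"->",p,t,(r.inv().apply(np.array(p)-o)*1000).round(1),(r.inv()*R.from_matrix(Mt(t,yaw))).as_rotvec(degrees=True).round(1))
def st():
    s=ctrl.get_obs();print(round(s["clock"],2),s["tool_pos"].round(4),s["orientation"].round(1),np.round(s["joint_pos"],1),"F",s["force"].round(1))
E
python3 -c "
from h import *
st();go((.53,-.18,.2),66);go((.57,-.18,.04),66)"
```

```text
5.75 [ 0.4742 -0.1925  0.3442] [-177.4   20.  -171.8] [ -0.3 -10.5 -21.7  -0.3 -58.6 -81.9] F [ 0.1 -0.5 -0.3]
[ 0.4742 -0.1925  0.3442] -> (0.53, -0.18, 0.2) 66 [ -4.3  11.6 154.6] [ 1.5 -3.8 10.3]
[ 0.4742 -0.1925  0.3442] -> (0.57, -0.18, 0.04) 66 [ 13.1  13.5 318.6] [ 1.5 -3.8 10.3]
```

>>> apply_moves:
  deltas:
    - {"fingers": 0, "delta_pos": [-2, 4, 40], "angular": [0.5, -1, 4]}
    - {"fingers": 0, "delta_pos": [-3, 8, 80], "angular": [1, -2, 8]}
    - {"fingers": 0, "delta_pos": [-4, 12, 120], "angular": [1.5, -2.5, 10.3]}
    - {"fingers": 0, "delta_pos": [-4, 12, 155], "angular": [1.5, -2.5, 10.3]}
    - {"fingers": 0, "delta_pos": [-1, 12, 185], "angular": [1.5, -2.5, 10.3]}
    - {"fingers": 0, "delta_pos": [3, 13, 215], "angular": [1.5, -2.5, 10.3]}
    - {"fingers": 0, "delta_pos": [6, 13, 245], "angular": [1.5, -2.5, 10.3]}
    - {"fingers": 0, "delta_pos": [9, 13, 275], "angular": [1.5, -2.5, 10.3]}
    - {"fingers": 0, "delta_pos": [13, 13.5, 305], "angular": [1.5, -2.5, 10.3]}
    - {"fingers": 0, "delta_pos": [13, 13.5, 318], "angular": [1.5, -2.5, 10.3]}

```text
clock: 6.75
tool_pos: [0.5682, -0.18, 0.0386]
orientation: [180.0, 22.3, 177.6]
force: [0.2, -0.5, -1.3]
opening: 0.001
gripper_force: 0.0
```

```bash
python3 -c "
from h import *
st();go((.60,-.18,.032),65);go((.65,-.18,.032),65);go((.65,-.18,.08),65)
r=W([.668,.022,-.0506],(-.033,-.205,.06));print(r)"
```

```text
6.75 [ 0.5682 -0.18    0.0386] [180.   22.3 177.6] [   0.4   15.6  -49.5   22.4   -2.8 -115. ] F [ 0.2 -0.5 -1.3]
[ 0.5682 -0.18    0.0386] -> (0.6, -0.18, 0.032) 65 [-26.8   1.4  18.2] [ 0.2 -2.7  0.4]
[ 0.5682 -0.18    0.0386] -> (0.65, -0.18, 0.032) 65 [-73.    3.5  37.2] [ 0.2 -2.7  0.4]
[ 0.5682 -0.18    0.0386] -> (0.65, -0.18, 0.08) 65 [-91.3   3.5  -7.2] [ 0.2 -2.7  0.4]
[ 0.62467366 -0.18106853  0.06      ]
```

>>> apply_moves:
  deltas:
    - {"fingers": 0, "delta_pos": [-8, 0.5, 14], "angular": [0.2, -1.5, 0.4]}
    - {"fingers": 0, "delta_pos": [-23, 1.4, 27], "angular": [0.2, -2.7, 0.4]}
    - {"fingers": 0, "delta_pos": [-35, 2, 32], "angular": [0.2, -2.7, 0.4]}
    - {"fingers": 0, "delta_pos": [-45, 2.5, 36], "angular": [0.2, -2.7, 0.4]}
    - {"fingers": 0, "delta_pos": [-52.5, 2.7, 39.5], "angular": [0.2, -2.7, 0.4]}
    - {"fingers": 0, "delta_pos": [-52.5, 2.7, 39.5], "angular": [0.2, -2.7, 0.4]}

```text
clock: 7.35
tool_pos: [0.6248, -0.1794, 0.022]
orientation: [178.9, 23.9, 176.7]
force: [-20.0, 4.9, 1.4]
opening: 0.0004
gripper_force: 0.0
```

>>> apply_moves:
  deltas:
    - {"fingers": 0, "delta_pos": [-1.9, 0, -4.6], "angular": [0, 0, 0]}
    - {"fingers": 0, "delta_pos": [-3.8, 0, -9.2], "angular": [0, 0, 0]}
    - {"fingers": 0, "delta_pos": [-3.8, 0, -9.2], "angular": [0, 0, 0]}

```text
clock: 7.65
tool_pos: [0.6248, -0.1796, 0.0324]
orientation: [178.9, 24.0, 176.7]
force: [-17.4, 3.1, -1.5]
opening: 0.0006
gripper_force: 0.0
```

```bash
python3 -c "
from h import *
import cv2
st();cv2.imwrite('pics/s2.png',ctrl.snapshot('scene')[:,:,::-1])"
```

```text
7.65 [ 0.6248 -0.1796  0.0324] [178.9  24.  176.7] [   1.5   20.2  -38.7    6.6   -7.1 -100.9] F [-17.4   3.1  -1.5]
```

View pics/s2.png

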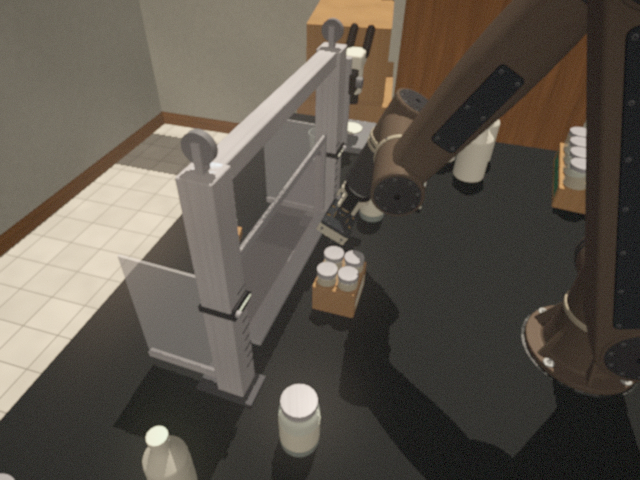

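The scene view shows the gripper at the right end of the ledge, clear of the carton and jar. The thick part of the finger is touching the ledge's front, so I'll back off, raise the tip and go in again.

>>> apply_moves:
  deltas:
    - {"fingers": 0, "delta_pos": [11, 0, -5], "angular": [0, 0, 0]}
    - {"fingers": 0, "delta_pos": [4, 0, -21], "angular": [0, 0, 0]}
    - {"fingers": 0, "delta_pos": [4, 0, -21], "angular": [0, -2, 0]}
    - {"fingers": 0, "delta_pos": [-1, 0, -19], "angular": [0, -3, 0]}
    - {"fingers": 0, "delta_pos": [-6, 0, -17], "angular": [0, -3, 0]}
    - {"fingers": 0, "delta_pos": [-11, 0, -15], "angular": [0, -3, 0]}
    - {"fingers": 0, "delta_pos": [-11, 0, -15], "angular": [0, -3, 0]}

```text
clock: 8.4
tool_pos: [0.6254, -0.1806, 0.0483]
orientation: [178.8, 26.5, 176.9]
force: [-25.9, 8.4, 1.2]
opening: 0.0005
gripper_force: 12.1
```

```bash
python3 -c "
from h import *
st()"
```

```text
8.4 [ 0.6254 -0.1806  0.0483] [178.8  26.5 176.9] [   0.9   18.3  -42.5   13.3   -2.7 -106.9] F [-25.9   8.4   1.2]
```

Both tries stopped at the same x whatever the height, so the gripper's wide body is hitting the right post, not the ledge. There is more room at y≈0.17 on the left. I'll fit a full kinematic model to check tilts there.

```bash
cat >> h.py <<'E'
M0=np.array([[0,0,1],[-1,0,0],[0,-1,0.]])
S4,S6=1,1
def FK(k,q,s4=None,s6=None):
    a,d,H,L1,L2,b,L3=k[:7]; s4=S4 if s4 is None else s4; s6=S6 if s6 is None else s6
    E=lambda ax,v:R.from_euler(ax,v,degrees=True)
    r1=E("z",q[0]);r2=r1*E("y",q[1]);r3=r1*E("y",q[1]-q[2])
    w=r1.apply([a,d,H])+r2.apply([0,0,L1])+r3.apply([L2,0,b])
    r5=r3*E("x",s4*q[3])*E("y",-q[4])
    return w+r5.apply([L3,0,0]),(r5*E("x",s6*q[5])*R.from_matrix(M0))
lo=[-176,-82,-58,-173,-174,-173];hi=[176,121,71,95,-1,173]
def IK(k,p,M,q0):
    g=lambda q:np.r_[(FK(k,q)[0]-p)*1000,(FK(k,q)[1].inv()*R.from_matrix(M)).as_rotvec()*200]
    s=least_squares(g,np.clip(q0,np.array(lo)+.1,np.array(hi)-.1),bounds=(lo,hi));return s.x,np.sqrt(2*s.cost)
E
python3 - <<'E'
from h import *
D=[([-56.373,20.546,.682,0,-70.136,-16.507],[.1985,-.6447,.2257],[179.92,0,-162.89]),
([36.343,-2.311,-14.149,-.008,-78.13,50.83],[.45974,.10019,.32674],[-179.97,-.02,-2.828]),
([-.3,-10.5,-21.7,-.3,-58.6,-81.9],[.4742,-.1925,.3442],[-177.4,20,-171.8]),
([.4,15.6,-49.5,22.4,-2.8,-115],[.5682,-.18,.0386],[180,22.3,177.6]),
([-1.933,-25.768,-58.217,17.994,-.279,71.166],[.4731,-.1991,.3375],[-178.78,-57.28,-3.487])]
best=None
for s4 in(1,-1):
 for s6 in(1,-1):
  f=lambda k:np.r_[np.ravel([FK(k,q,s4,s6)[0]-p for q,p,_ in D]),(k-np.array([0,-.19,.3,.6,.45,0,.3]))*1e-3]
  s=least_squares(f,[0,-.19,.3,.6,.45,0,.3]);k=s.x
  rot=[(FK(k,q,s4,s6)[1].inv()*R.from_euler("xyz",e,degrees=True)).magnitude()*57.3 for q,p,e in D]
  print(s4,s6,s.cost,k.round(4),np.round(rot,1),np.abs(f(k)[:15]).max())
  if best is None or sum(rot)<best[0]:best=(sum(rot),s4,s6,k)
_,s4,s6,k=best
open("h.py","a").write(f"K={k.round(5).tolist()};S4,S6={s4},{s6}\n")
import h;h.S4,h.S6=s4,s6
for p in [(.62,.17,.05),(.64,.17,.05),(.64,.17,.12),(.63,.03,.1),(.63,.03,.23),(.49,.02,.035),(.6,.01,.035),(.69,0,.035)]:
  for t in(35,45,55,65):
    best=min((IK(k,p,Mt(t),q0) for q0 in([45,20,-40,-60,-40,-90],[45,20,-40,-120,-40,-20],[45,20,-40,60,-40,-130],[30,20,-40,-160,-40,30])),key=lambda v:v[1])
    print(p,t,best[0].round(0),round(best[1],1))
E
```

```text
1 1 0.00021352378773273814 [ 0.0446 -0.1894  0.1932  0.6345  0.4037  0.0165  0.4349] [ 33.  101.7 164.1 174.8 178.3] 0.010945227506442778
1 -1 0.00021352378773273814 [ 0.0446 -0.1894  0.1932  0.6345  0.4037  0.0165  0.4349] [ 0.1  0.   0.6 44.8 36. ] 0.010945227506442778
-1 1 0.00029489097643655235 [ 0.0453 -0.1868  0.1925  0.6331  0.4031  0.0171  0.4335] [ 33.  101.7 163.8 130.  142.3] 0.012424855309376204
-1 -1 0.00029489097643655235 [ 0.0453 -0.1868  0.1925  0.6331  0.4031  0.0171  0.4335] [0.1 0.  0.1 0.  0. ] 0.012424855309376204
(0.62, 0.17, 0.05) 35 [  28.   20.  -58. -173.  -28.   63.] 108.7
(0.62, 0.17, 0.05) 45 [  41.   16.  -42.   48.  -19. -173.] 81.2
(0.62, 0.17, 0.05) 55 [  42.   17.  -42.   45.  -20. -173.] 48.5
(0.62, 0.17, 0.05) 65 [  42.   18.  -41.   43.  -21. -173.] 15.8
(0.64, 0.17, 0.05) 35 [  27.   22.  -58. -173.  -32.   64.] 105.1
(0.64, 0.17, 0.05) 45 [  40.   17.  -40.   49.  -19. -173.] 78.7
(0.64, 0.17, 0.05) 55 [  41.   18.  -40.   46.  -20. -173.] 45.9
(0.64, 0.17, 0.05) 65 [  41.   19.  -39.   44.  -21. -173.] 13.2
(0.64, 0.17, 0.12) 35 [  43.    9.  -
[... 810 characters left out ...]
.02, 0.035) 45 [  33.    5.  -58.   52.  -13. -173.] 92.0
(0.49, 0.02, 0.035) 55 [  34.    7.  -58.   50.  -14. -173.] 59.9
(0.49, 0.02, 0.035) 65 [  34.    8.  -58.   48.  -14. -173.] 27.9
(0.6, 0.01, 0.035) 35 [  15.   18.  -58. -173.  -21.   71.] 94.7
(0.6, 0.01, 0.035) 45 [  16.   18.  -58. -173.  -19.   69.] 68.2
(0.6, 0.01, 0.035) 55 [  17.   18.  -58. -173.  -17.   67.] 47.4
(0.6, 0.01, 0.035) 65 [  26.   16.  -49.   56.  -11. -173.] 15.0
(0.69, 0, 0.035) 35 [  11.   28.  -58. -173.  -40.   76.] 69.6
(0.69, 0, 0.035) 45 [  12.   27.  -57. -173.  -36.   73.] 53.0
(0.69, 0, 0.035) 55 [  21.   21.  -41.   62.  -10. -173.] 36.8
(0.69, 0, 0.035) 65 [  22.   22.  -41.   60.  -11. -173.] 3.8
```

```bash
python3 - <<'E'
s=open("h.py").read()
s=s.replace("a,d,H,L1,L2,b,L3=k[:7]","a,d,H,L1,L2,b,L3,c,e=k").replace("r5.apply([L3,0,0])","r5.apply([L3,0,c])+r3.apply([0,0,0])+(r3*E('x',s4*q[3])).apply([0,0,e])")
s=s.split("K=[")[0];open("h.py","w").write(s+"S4,S6=-1,-1\n")
E
cat > fit.py <<'E'
from h import *
D=[([-56.373,20.546,.682,0,-70.136,-16.507],[.1985,-.6447,.2257]),
([36.343,-2.311,-14.149,-.008,-78.13,50.83],[.45974,.10019,.32674]),
([-.3,-10.5,-21.7,-.3,-58.6,-81.9],[.4742,-.1925,.3442]),
([.4,15.6,-49.5,22.4,-2.8,-115],[.5682,-.18,.0386]),
([.9,18.3,-42.5,13.3,-2.7,-106.9],[.6254,-.1806,.0483]),([1.5,20.2,-38.7,6.6,-7.1,-100.9],[.6248,-.1796,.0324]),
([-1.933,-25.768,-58.217,17.994,-.279,71.166],[.4731,-.1991,.3375])]
k0=np.array([0,-.19,.3,.6,.45,0,.35,0,0])
f=lambda k:np.r_[np.ravel([FK(k,q)[0]-p for q,p in D]),(k-k0)*1e-3]
k=least_squares(f,k0).x
print(k.round(4),np.abs(f(k)[:21]).max())
open("h.py","a").write(f"K={k.round(5).tolist()}\n")
E
python3 fit.py
python3 - <<'E'
from h import *
rng=np.random.default_rng(0)
def best(p,M,n=10):
    b=None
    for i in range(n):
        q0=[rng.uniform(-10,60),rng.uniform(-30,60),rng.uniform(-55,0),rng.uniform(-170,90),rng.uniform(-90,-5),rng.uniform(-170,170)]
        v=IK(K,p,M,q0)
        if b is None or v[1]<b[1]:b=v
        if b[1]<1:break
    return b
F=np.diag([-1,-1,1.])
for p in [(.62,.17,.04),(.63,.03,.09),(.63,.03,.23),(.49,.02,.035),(.69,0,.035)]:
 for sg,G in((1,np.eye(3)),(-1,F)):
  o=[]
  for t in(35,50,60,65,70):
    b=best(p,Mt(t)@G); o.append((t,b[0].round().astype(int).tolist() if b[1]<1 else round(b[1])))
  print(p,sg,o)
E
```

```text
[ 0.0009 -0.1909  0.1817  0.5507  0.4085  0.0697  0.3802  0.0414 -0.0173] 0.019547184124804495
(0.62, 0.17, 0.04) 1 [(35, 29), (50, 4), (60, [44, 17, -44, 73, -22, 155]), (65, 2), (70, [40, 19, -37, 36, -23, -165])]
(0.62, 0.17, 0.04) -1 [(35, 29), (50, 4), (60, [44, 17, -44, 73, -22, -25]), (65, [42, 18, -41, 55, -21, -5]), (70, [40, 19, -37, 36, -23, 15])]
(0.63, 0.03, 0.09) 1 [(35, 43), (50, 36), (60, 4), (65, [27, 12, -41, 40, -19, -156]), (70, [26, 13, -37, 24, -24, -139])]
(0.63, 0.03, 0.09) -1 [(35, 43), (50, 8), (60, [28, 11, -45, 63, -17, 1]), (65, [27, 12, -41, 40, -19, 24]), (70, [26, 13, -37, 24, -24, 41])]
(0.63, 0.03, 0.23) 1 [(35, 2), (50, [33, -4, -43, 55, -27, -171]), (60, [30, 0, -35, 29, -33, -144]), (65, [28, 2, -30, 20, -38, -135]), (70, [26, 4, -25, 14, -44, -128])]
(0.63, 0.03, 0.23) -1 [(35, 2), (50, [33, -4, -43, 55, -27, 9]), (60, [30, 0, -35, 29, -33, 36]), (65, [28, 2, -30, 20, -38, 45]), (70, [26, 4, -25, 14, -44, 52])]
(0.49, 0.02, 0.035) 1 [(35, 101), (50, 57), (60, 29), (65, 16), (70, [33, 5, -58, 49, -15, -173])]
(0.49, 0.02, 0.035) -1 [(35, 101), (50, 57), (60, 29), (65, 14), (70, [33, 5, -58, 49, -15, 7])]
(0.69, 0, 0.035) 1 [(35, 61), (50, 25), (60, [21, 22, -39, 84, -12, 166]), (65, [20, 22, -36, 49, -13, -159]), (70, [20, 23, -32, 26, -18, -136])]
(0.69, 0, 0.035) -1 [(35, 61), (50, 25), (60, [21, 22, -39, 84, -12, -14]), (65, [20, 22, -36, 49, -13, 21]), (70, [20, 23, -32, 26, -18, 44])]
```

```bash
python3 - <<'E'
s=open("h.py").read()
s=s.replace("r2.apply([0,0,L1])","r2.apply([e,0,L1])").replace("+r3.apply([0,0,0])+(r3*E('x',s4*q[3])).apply([0,0,e])","")
open("h.py","w").write(s.split("K=[")[0])
E
python3 fit.py
```

```text
[ 0.0153 -0.1895  0.1772  0.5428  0.3822  0.043   0.3606  0.0139  0.0441] 0.017900634729464793
```

```bash
cat >> fit.py <<'E'
print((f(k)[:21].reshape(-1,3)*1000).round(1).tolist())
def FK2(k,q):
    p,r=FK(k[:9],q); E=lambda ax,v:R.from_euler(ax,v,degrees=True)
    r4=E("z",q[0])*E("y",q[1]-q[2])*E("x",-q[3])
    return p+r.apply([k[9],k[10],0])+r4.apply([0,k[11],k[12]])
k1=np.r_[k,0,0,0,0]
g=lambda k:np.r_[np.ravel([FK2(k,q)-p for q,p in D]),(k-k1)*1e-3]
kk=least_squares(g,k1).x;print(kk.round(4),(g(kk)[:21].reshape(-1,3)*1000).round(1).tolist())
E
python3 fit.py
```

```text
[ 0.0153 -0.1895  0.1772  0.5428  0.3822  0.043   0.3606  0.0139  0.0441] 0.017900634729464793
[[-4.6, 11.0, -5.7], [2.5, 4.7, -2.3], [5.4, 2.1, 9.1], [-14.4, -7.1, -7.8], [2.5, 0.2, 1.3], [17.9, 3.3, 10.3], [-4.4, -2.6, -4.8]]
[ 5.000e-04  2.000e-04  1.983e-01  6.008e-01  4.620e-01 -2.100e-03
  3.769e-01 -1.400e-03  2.500e-03  0.000e+00  1.000e-04 -1.920e-01
  1.800e-03] [[-0.1, 0.0, 0.1], [0.1, -0.1, -0.1], [0.1, 0.0, 0.0], [-0.1, -0.1, 0.1], [0.1, -0.1, 0.0], [0.0, 0.2, -0.2], [-0.0, 0.1, -0.0]]
```

```bash
cat >> h.py <<'E'
def FK(k,q):
    E=lambda ax,v:R.from_euler(ax,v,degrees=True)
    r1=E("z",q[0]);r3=r1*E("y",q[1]-q[2]);r4=r3*E("x",-q[3]);r5=r4*E("y",-q[4])
    p=r1.apply([.0005,0,.1983])+(r1*E("y",q[1])).apply([.0025,0,.6008])+r3.apply([.462,0,-.002])+r4.apply([0,-.1918,.0018])+r5.apply([.3769,0,-.0014])
    return p,r5*E("x",-q[5])*R.from_matrix(M0)
K=None
rng=np.random.default_rng(0)
def best(p,M,n=14,starts=()):
    b=None
    for i in range(n):
        q0=starts[i] if i<len(starts) else [rng.uniform(-40,60),rng.uniform(-30,80),rng.uniform(-55,30),rng.uniform(-172,94),rng.uniform(-100,-5),rng.uniform(-170,170)]
        v=IK(K,p,M,q0)
        if b is None or v[1]<b[1]:b=v
        if b[1]<1:break
    return b
F=np.diag([-1,-1,1.])
E
python3 - <<'E'
from h import *
for p in [(.635,-.13,.045),(.635,.17,.045),(.635,.03,.09),(.635,.03,.23),(.49,.02,.035),(.69,0,.035)]:
 for sg,G in((1,np.eye(3)),(-1,F)):
  o=[]
  for t in(20,35,50,60,65):
    b=best(p,Mt(t)@G); o.append((t,b[0].round().astype(int).tolist() if b[1]<1 else round(b[1])))
  print(p,sg,o)
E
```

```text
(0.635, -0.13, 0.045) 1 [(20, [-48, 43, -47, -135, -70, 91]), (35, [-38, 25, -37, -125, -35, 62]), (50, 8), (60, 15), (65, 7)]
(0.635, -0.13, 0.045) -1 [(20, [-48, 43, -47, -135, -70, -89]), (35, [-38, 25, -37, -125, -35, -118]), (50, 8), (60, 15), (65, 7)]
(0.635, 0.17, 0.045) 1 [(20, 31), (35, 12), (50, 10), (60, 11), (65, 11)]
(0.635, 0.17, 0.045) -1 [(20, 31), (35, 46), (50, 6), (60, 11), (65, 11)]
(0.635, 0.03, 0.09) 1 [(20, 8), (35, [-22, 18, -48, -150, -34, 76]), (50, 20), (60, 21), (65, 5)]
(0.635, 0.03, 0.09) -1 [(20, 8), (35, [-22, 18, -48, -150, -34, -104]), (50, 20), (60, 21), (65, 5)]
(0.635, 0.03, 0.23) 1 [(20, [-24, 5, -49, -146, -38, 70]), (35, 18), (50, 13), (60, [25, 1, -44, 37, -23, -150]), (65, [26, 3, -35, 23, -32, -137])]
(0.635, 0.03, 0.23) -1 [(20, [-24, 5, -49, -146, -38, -110]), (35, 18), (50, 13), (60, [25, 1, -44, 37, -23, 30]), (65, [26, 3, -35, 23, -32, 43])]
(0.49, 0.02, 0.035) 1 [(20, 47), (35, 24), (50, 2), (60, 27), (65, 28)]
(0.49, 0.02, 0.035) -1 [(20, 47), (35, 24), (50, 2), (60, 27), (65, 28)]
(0.69, 0, 0.035) 1 [(20, [-28, 47, -52, -156, -78, 94]), (35, [-24, 30, -44, -153, -40, 81]), (50, 16), (60, 26), (65, 16)]
(0.69, 0, 0.035) -1 [(20, [-28, 47, -52, -156, -78, -86]), (35, [-24, 30, -44, -153, -40, -99]), (50, 16), (60, 26), (65, 16)]
```

The residual is now 0.2 mm: the 192 mm wrist offset sits after J4. The flipped branch (J4≈−135°) reaches low tilts, so I'll back off, rise, and plan a joint-space transition to it.

Run:
```python
from h import *
st()
go((.56,-.18,.05),64);go((.53,-.19,.2),67);go((.5,-.19,.33),70)
```

```text
8.4 [ 0.6254 -0.1806  0.0483] [178.8  26.5 176.9] [   0.9   18.3  -42.5   13.3   -2.7 -106.9] F [-25.9   8.4   1.2]
[ 0.6254 -0.1806  0.0483] -> (0.56, -0.18, 0.05) 64 [ 57.7  -2.3 -30.8] [ 1.1  0.5 -0.2]
[ 0.6254 -0.1806  0.0483] -> (0.53, -0.19, 0.2) 67 [  17.1  -10.9 -178.3] [ 1.1  3.5 -0.1]
[ 0.6254 -0.1806  0.0483] -> (0.5, -0.19, 0.33) 70 [ -14.1   -9.8 -308. ] [ 1.1  6.5 -0.1]
```

>>> apply_moves:
  deltas:
    - {"fingers": 0, "delta_pos": [30, -1, -16], "angular": [0.5, 1, 0]}
    - {"fingers": 0, "delta_pos": [58, -2, -31], "angular": [1, 2, 0]}
    - {"fingers": 0, "delta_pos": [45, -5, -75], "angular": [1, 3, 0]}
    - {"fingers": 0, "delta_pos": [31, -8, -120], "angular": [1, 3.5, 0]}
    - {"fingers": 0, "delta_pos": [17, -11, -165], "angular": [1, 4, 0]}
    - {"fingers": 0, "delta_pos": [6, -11, -210], "angular": [1, 5, 0]}
    - {"fingers": 0, "delta_pos": [-4, -10, -255], "angular": [1, 6, 0]}
    - {"fingers": 0, "delta_pos": [-14, -10, -300], "angular": [1, 6.5, 0]}
    - {"fingers": 0, "delta_pos": [-14, -10, -308], "angular": [1, 6.5, 0]}

```text
clock: 9.3
tool_pos: [0.5067, -0.1925, 0.3422]
orientation: [-180.0, 21.8, 177.1]
force: [-0.2, 0.4, -0.5]
opening: 0.0006
gripper_force: 0.0
```

```bash
cat >> h.py <<'E'
def plan(q0,q1,n,rows=10):
    "joint-space way from q0 to q1 in n rows, as rows per call of the tool"
    Q=[np.array(q0)+(np.array(q1)-q0)*i/n for i in range(n+1)]
    P=[FK(None,q) for q in Q];w=0
    for c in range(0,n,rows):
        p0,r0=P[c];print("call from",p0.round(3))
        for i in range(c+1,min(c+rows,n)+1):
            p,r=P[i];print((r0.inv().apply(p-p0)*1000).round(0).tolist(),(r0.inv()*r).as_rotvec(degrees=True).round(1).tolist(),"world",p.round(2).tolist(),"step",round(np.linalg.norm(p-P[i-1][0])*1000),round((P[i-1][1].inv()*r).magnitude()*57.3,1))
E
python3 - <<'E'
from h import *
st();o=ctrl.get_obs();q=np.array(o["joint_pos"])
for z,x in((.3,.5),(.3,.55),(.2,.55),(.1,.58),(.045,.59),(.045,.64),(.22,.64)):
  g=best((x,-.18,z),Mt(28)@F,n=6,starts=[[-48,20,-45,-135,-60,-95],[-38,10,-37,-125,-35,-118],[-60,0,-45,-110,-60,-95]])
  print(x,z,g[0].round(1).tolist(),round(g[1],2))
E
```

```text
9.3 [ 0.5067 -0.1925  0.3422] [-180.    21.8  177.1] [  1.   -8.6 -21.9   1.8 -54.9 -94.7] F [-0.2  0.4 -0.5]
0.5 0.3 [-12.1, -18.3, -38.5, -48.3, -11.6, 142.0] 2.2
0.55 0.3 [-8.1, -13.0, -36.1, -45.9, -6.8, 138.2] 1.63
0.55 0.2 [-38.6, 0.0, -34.7, -92.6, -31.0, -158.3] 0.0
0.58 0.1 [-48.8, 19.5, -39.9, -114.6, -44.2, -121.6] 0.0
0.59 0.045 [-51.9, 31.3, -42.3, -122.4, -52.1, -105.7] 0.0
0.64 0.045 [-46.5, 31.5, -37.9, -125.5, -48.4, -108.9] 0.0
0.64 0.22 [-27.8, 4.3, -26.1, -89.9, -21.8, -167.8] 0.0
```

Run:
```python
from h import *
o=ctrl.get_obs();q=np.array(o["joint_pos"]);s=[-52,31,-42,-122,-52,-105]
for t in(15,22):
 for x,z in((.58,.1),(.58,.04),(.645,.04),(.645,.14),(.645,.23),(.57,.25)):
  g=best((x,-.18,z),Mt(t)@F,n=4,starts=[s]);s=g[0]
  print(t,x,z,g[0].round(1).tolist(),round(g[1],2))
g=best((.56,-.2,.24),Mt(20)@F,n=6,starts=[s]);print(g)
plan(q,g[0],24)
```

```text
15 0.58 0.1 [-59.0, 37.8, -46.9, -122.6, -72.1, -94.7] 0.0
15 0.58 0.04 [-60.1, 51.4, -46.6, -124.3, -79.4, -83.2] 0.0
15 0.645 0.04 [-52.3, 48.1, -42.0, -130.6, -75.0, -89.9] 0.0
15 0.645 0.14 [-50.2, 28.7, -40.9, -126.4, -61.9, -106.9] 0.0
15 0.645 0.23 [-45.9, 12.3, -35.7, -118.1, -48.3, -127.7] 0.0
15 0.57 0.25 [-51.6, 4.1, -39.3, -108.9, -50.1, -135.4] 0.0
22 0.58 0.1 [-54.8, 27.1, -44.0, -120.0, -57.4, -107.5] 0.0
22 0.58 0.04 [-57.4, 41.0, -45.8, -124.4, -66.2, -92.8] 0.0
22 0.645 0.04 [-49.8, 39.4, -40.7, -129.6, -61.4, -98.3] 0.0
22 0.645 0.14 [-45.5, 20.7, -36.6, -120.7, -46.8, -120.1] 0.0
22 0.645 0.23 [-37.6, 6.6, -29.7, -105.9, -33.2, -146.7] 0.0
22 0.57 0.25 [-41.0, -1.8, -33.8, -96.9, -35.2, -155.2] 0.0
(array([ -48.47990758,    1.5987076 ,  -35.41003818, -100.36683032,
        -43.02300596, -146.71177967]), np.float64(2.1110842849434388e-11))
call from [ 0.506 -0.192  0.342]
[18.0, 4.0, 16.0] [-2.7, 0.8, 6.6] world [0.5, -0.19, 0.32] step 25 7.1
[35.0, 10.0, 31.0] [-5.2, 1.5, 13.2] world [0.49, -0.18, 0.3] step 23 7.2
[51.0, 16.0, 45.0] [-7.8, 2.1, 19.9] world [0.48, 
[... 951 characters left out ...]
2.0, 28.0, 29.0] [-17.8, 1.4, 42.0] world [0.49, -0.1, 0.2] step 9 7.7
[-9.0, 36.0, 29.0] [-21.1, 1.7, 48.9] world [0.5, -0.11, 0.2] step 11 7.7
[-18.0, 44.0, 29.0] [-24.6, 2.0, 55.8] world [0.51, -0.11, 0.21] step 12 7.7
[-29.0, 52.0, 27.0] [-28.2, 2.4, 62.6] world [0.52, -0.12, 0.21] step 14 7.7
[-42.0, 60.0, 24.0] [-31.9, 2.9, 69.3] world [0.53, -0.13, 0.22] step 15 7.7
call from [ 0.53  -0.132  0.215]
[2.0, 17.0, 3.0] [-3.6, 0.9, 6.8] world [0.54, -0.15, 0.22] step 17 7.7
[3.0, 36.0, 4.0] [-7.2, 1.9, 13.5] world [0.55, -0.16, 0.23] step 19 7.7
[3.0, 56.0, 4.0] [-10.9, 3.1, 20.2] world [0.55, -0.18, 0.23] step 21 7.7
[1.0, 78.0, 2.0] [-14.7, 4.4, 26.9] world [0.56, -0.2, 0.24] step 22 7.7
```

>>> apply_moves:
  deltas:
    - {"fingers": 0, "delta_pos": [18, 4, 16], "angular": [-2.7, 0.8, 6.6]}
    - {"fingers": 0, "delta_pos": [35, 10, 31], "angular": [-5.2, 1.5, 13.2]}
    - {"fingers": 0, "delta_pos": [51, 16, 45], "angular": [-7.8, 2.1, 19.9]}
    - {"fingers": 0, "delta_pos": [64, 24, 57], "angular": [-10.3, 2.7, 26.7]}
    - {"fingers": 0, "delta_pos": [76, 32, 69], "angular": [-12.8, 3.2, 33.6]}
    - {"fingers": 0, "delta_pos": [85, 40, 79], "angular": [-15.3, 3.7, 40.5]}
    - {"fingers": 0, "delta_pos": [93, 49, 87], "angular": [-17.7, 4.2, 47.5]}
    - {"fingers": 0, "delta_pos": [98, 57, 95], "angular": [-20.2, 4.5, 54.5]}
    - {"fingers": 0, "delta_pos": [101, 65, 102], "angular": [-22.7, 4.8, 61.6]}
    - {"fingers": 0, "delta_pos": [102, 73, 108], "angular": [-25.2, 5, 68.6]}

```text
clock: 10.3
tool_pos: [0.4517, -0.1153, 0.1955]
orientation: [143.1, -8.4, 114.1]
force: [-0.3, -0.1, -0.1]
opening: 0.0003
gripper_force: 0.0
```

>>> apply_moves:
  deltas:
    - {"fingers": 0, "delta_pos": [4, 1, 7], "angular": [-2.8, 0.2, 7]}
    - {"fingers": 0, "delta_pos": [6, 4, 14], "angular": [-5.6, 0.5, 14]}
    - {"fingers": 0, "delta_pos": [7, 9, 19], "angular": [-8.5, 0.7, 21.1]}
    - {"fingers": 0, "delta_pos": [6, 14, 23], "angular": [-11.5, 0.9, 28.1]}
    - {"fingers": 0, "delta_pos": [3, 21, 26], "angular": [-14.6, 1.1, 35.1]}
    - {"fingers": 0, "delta_pos": [-2, 28, 29], "angular": [-17.8, 1.4, 42]}
    - {"fingers": 0, "delta_pos": [-9, 36, 29], "angular": [-21.1, 1.7, 48.9]}
    - {"fingers": 0, "delta_pos": [-18, 44, 29], "angular": [-24.6, 2, 55.8]}
    - {"fingers": 0, "delta_pos": [-29, 52, 27], "angular": [-28.2, 2.4, 62.6]}
    - {"fingers": 0, "delta_pos": [-42, 60, 24], "angular": [-31.9, 2.9, 69.3]}

```text
clock: 11.3
tool_pos: [0.5262, -0.1285, 0.2057]
orientation: [146.5, -56.1, 50.7]
force: [-0.4, 0.1, 0.7]
opening: 0.0004
gripper_force: 0.0
```

>>> apply_moves:
  deltas:
    - {"fingers": 0, "delta_pos": [2, 17, 3], "angular": [-3.6, 0.9, 6.8]}
    - {"fingers": 0, "delta_pos": [3, 36, 4], "angular": [-7.2, 1.9, 13.5]}
    - {"fingers": 0, "delta_pos": [3, 56, 4], "angular": [-10.9, 3.1, 20.2]}
    - {"fingers": 0, "delta_pos": [1, 78, 2], "angular": [-14.7, 4.4, 26.9]}
    - {"fingers": 0, "delta_pos": [1, 78, 2], "angular": [-14.7, 4.4, 26.9]}

```text
clock: 11.8
tool_pos: [0.5563, -0.1962, 0.2298]
orientation: [-178.7, -69.2, -4.1]
force: [-0.1, 0.5, -0.1]
opening: 0.0003
gripper_force: 0.0
```

Run:
```python
s=open("h.py").read().replace("R.from_matrix(Mt(t,yaw))","R.from_matrix(Mt(t,yaw)@F)");open("h.py","w").write(s)
from h import *
st()
go((.56,-.18,.12),20);go((.58,-.18,.045),20);go((.645,-.18,.045),20)
```

```text
11.8 [ 0.5563 -0.1962  0.2298] [-178.7  -69.2   -4.1] [ -48.8    2.2  -36.2 -100.4  -43.2 -146.1] F [-0.1  0.5 -0.1]
[ 0.5563 -0.1962  0.2298] -> (0.56, -0.18, 0.12) 20 [-101.7  -15.5   41.8] [-0.2  0.8 -0.4]
[ 0.5563 -0.1962  0.2298] -> (0.58, -0.18, 0.045) 20 [-164.7  -15.8   87.1] [-0.2  0.8 -0.4]
[ 0.5563 -0.1962  0.2298] -> (0.645, -0.18, 0.045) 20 [-141.7  -19.1  147.8] [-0.2  0.8 -0.4]
```

>>> apply_moves:
  deltas:
    - {"fingers": 0, "delta_pos": [-35, -6, 14], "angular": [0, 0.4, -0.2]}
    - {"fingers": 0, "delta_pos": [-70, -12, 28], "angular": [-0.2, 0.8, -0.4]}
    - {"fingers": 0, "delta_pos": [-102, -16, 42], "angular": [-0.2, 0.8, -0.4]}
    - {"fingers": 0, "delta_pos": [-135, -16, 63], "angular": [-0.2, 0.8, -0.4]}
    - {"fingers": 0, "delta_pos": [-165, -16, 85], "angular": [-0.2, 0.8, -0.4]}
    - {"fingers": 0, "delta_pos": [-171, -16, 90], "angular": [-0.2, 0.8, -0.4]}
    - {"fingers": 0, "delta_pos": [-163, -17, 110], "angular": [-0.2, 0.8, -0.4]}
    - {"fingers": 0, "delta_pos": [-155, -18, 130], "angular": [-0.2, 0.8, -0.4]}
    - {"fingers": 0, "delta_pos": [-148, -19, 150], "angular": [-0.2, 0.8, -0.4]}
    - {"fingers": 0, "delta_pos": [-148, -19, 150], "angular": [-0.2, 0.8, -0.4]}

```text
clock: 12.8
tool_pos: [0.6494, -0.1783, 0.0447]
orientation: [178.9, -70.5, -1.4]
force: [-1.3, 0.6, 0.4]
opening: 0.0004
gripper_force: 0.0
```

Run:
```python
from h import *
st();p=ctrl.get_obs()["tool_pos"]
go(p+[0,0,.02],20);go(p+[0,0,.18],20)
```

```text
12.8 [ 0.6494 -0.1783  0.0447] [178.9 -70.5  -1.4] [ -50.5   41.5  -41.1 -129.9  -65.6  -95.6] F [-1.3  0.6  0.4]
[ 0.6494 -0.1783  0.0447] -> [ 0.6493997  -0.17832985  0.06465812] 20 [18.9  0.1 -6.7] [-0.3 -0.5  0.5]
[ 0.6494 -0.1783  0.0447] -> [ 0.6493997  -0.17832985  0.22465812] 20 [169.7   1.2 -60.1] [-0.3 -0.5  0.5]
```

>>> apply_moves:
  deltas:
    - {"fingers": 0, "delta_pos": [5, 0, -1.7], "angular": [0, 0, 0]}
    - {"fingers": 0, "delta_pos": [10, 0, -3.4], "angular": [0, 0, 0]}
    - {"fingers": 0, "delta_pos": [15, 0, -5], "angular": [0, 0, 0]}
    - {"fingers": 0, "delta_pos": [20, 0, -7], "angular": [0, 0, 0]}
    - {"fingers": 0, "delta_pos": [25, 0, -8.5], "angular": [0, 0, 0]}
    - {"fingers": 0, "delta_pos": [30, 0, -10.5], "angular": [0, 0, 0]}
    - {"fingers": 0, "delta_pos": [30, 0, -10.5], "angular": [0, 0, 0]}

```text
clock: 13.5
tool_pos: [0.6476, -0.1796, 0.073]
orientation: [179.5, -70.2, -2.3]
force: [-2.1, 1.7, -3.1]
opening: 0.0008
gripper_force: 1.5
```

Run:
```python
from h import *
import cv2
st();cv2.imwrite("pics/s3.png",ctrl.snapshot("scene")[:,:,::-1])
```

```text
13.5 [ 0.6476 -0.1796  0.073 ] [179.5 -70.2  -2.3] [ -49.9   35.8  -40.9 -128.4  -61.5 -100.9] F [-2.1  1.7 -3.1]
```

View pics/s3.png

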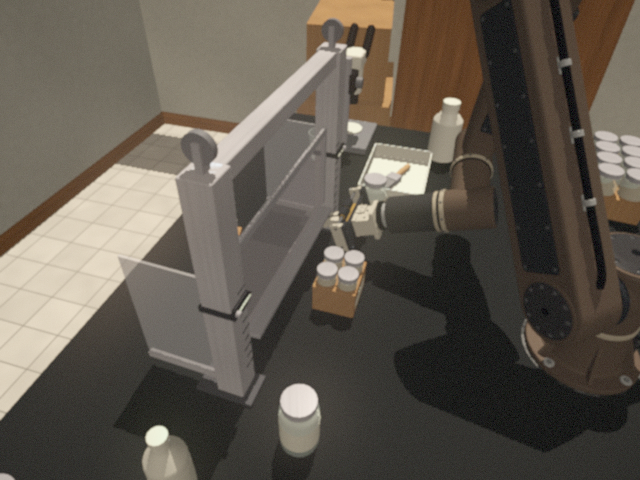

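Good: about −3 N vertical while it rises, so the fingers are under the ledge and the carton and jars are untouched. Raising by 120 mm.

>>> apply_moves:
  deltas:
    - {"fingers": 0, "delta_pos": [14, 0, -5], "angular": [0, 0, 0]}
    - {"fingers": 0, "delta_pos": [28, 0, -10], "angular": [0, 0, 0]}
    - {"fingers": 0, "delta_pos": [42, 0, -15], "angular": [0, 0, 0]}
    - {"fingers": 0, "delta_pos": [56, 0, -20], "angular": [0, 0, 0]}
    - {"fingers": 0, "delta_pos": [70, 0, -25], "angular": [0, 0, 0]}
    - {"fingers": 0, "delta_pos": [84, 0, -30], "angular": [0, 0, 0]}
    - {"fingers": 0, "delta_pos": [98, 0, -35], "angular": [0, 0, 0]}
    - {"fingers": 0, "delta_pos": [113, 0, -40.5], "angular": [0, 0, 0]}
    - {"fingers": 0, "delta_pos": [113, 0, -40.5], "angular": [0, 0, 0]}
    - {"fingers": 0, "delta_pos": [113, 0, -40.5], "angular": [0, 0, 0]}

```text
clock: 14.55
tool_pos: [0.6488, -0.1796, 0.1935]
orientation: [179.4, -70.4, -2.2]
force: [-0.4, -0.1, -1.0]
opening: 0.0009
gripper_force: 0.0
```

Run:
```python
from h import *
import cv2
st();a=ctrl.snapshot("scene")[:,:,::-1];t=ctrl.snapshot("top")[:,:,::-1]
cv2.imwrite("pics/s4.png",a);cv2.imwrite("pics/t4.png",t)
g=lambda i:cv2.convertScaleAbs(i,alpha=1.5,beta=25)
l=cv2.resize(g(a[250:350,190:290]),None,fx=4,fy=4,interpolation=2)
r=cv2.resize(g(a[130:230,290:390]),None,fx=4,fy=4,interpolation=2)
b=cv2.resize(g(t[180:255,160:460]),(800,200),interpolation=2)
cv2.imwrite("pics/c4.png",np.vstack([np.hstack([l,r]),b]))
x=[.668,.0222,-.0506]
for z in(.20,.22,.24,.26):print(z,[proj("scene",W(x,(-.033,.23,z))).round(1).tolist(),proj("scene",W(x,(-.033,-.23,z))).round(1).tolist()])
```

```text
14.55 [ 0.6488 -0.1796  0.1935] [179.4 -70.4  -2.2] [ -43.9   14.2  -34.6 -116.8  -43.9 -128.4] F [-0.4 -0.1 -1. ]
0.2 [[257.3, 300.4], [334.1, 175.2]]
0.22 [[256.6, 292.8], [334.4, 168.3]]
0.24 [[255.9, 285.0], [334.8, 161.4]]
0.26 [[255.1, 276.9], [335.1, 154.3]]
```

View pics/c4.png

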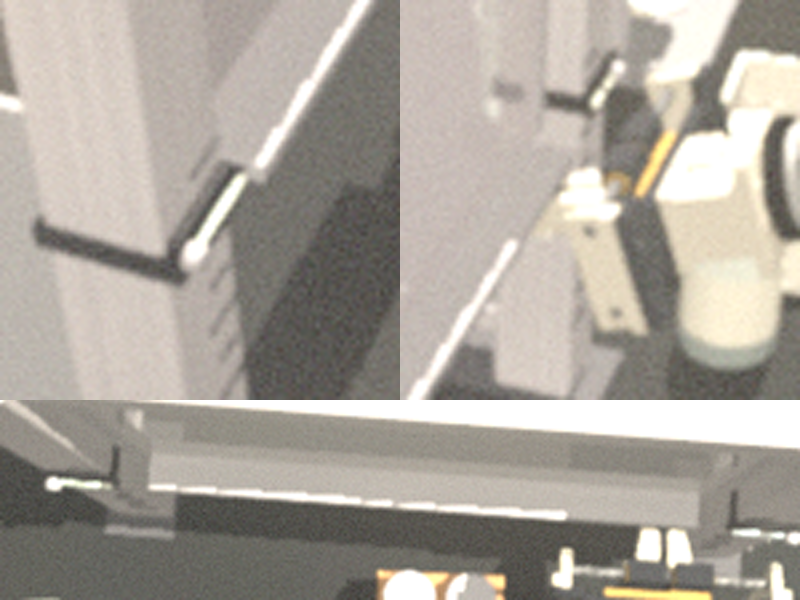

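The crop shows the ledge's left underside corner at scene pixel (255.7,295), about z≈0.214, and the left clip line at (238,312)–(250,295). That leaves about 30 mm to go, so I'll raise 27 mm and measure again.

>>> apply_moves:
  deltas:
    - {"fingers": 0, "delta_pos": [6.5, 0, -2.3], "angular": [0, 0, 0]}
    - {"fingers": 0, "delta_pos": [13, 0, -4.6], "angular": [0, 0, 0]}
    - {"fingers": 0, "delta_pos": [19, 0, -7], "angular": [0, 0, 0]}
    - {"fingers": 0, "delta_pos": [25.5, 0, -9.2], "angular": [0, 0, 0]}
    - {"fingers": 0, "delta_pos": [25.5, 0, -9.2], "angular": [0, 0, 0]}
    - {"fingers": 0, "delta_pos": [25.5, 0, -9.2], "angular": [0, 0, 0]}

```text
clock: 15.25
tool_pos: [0.6478, -0.1793, 0.2182]
orientation: [179.8, -70.1, -2.5]
force: [-2.0, -1.0, -1.3]
opening: 0.0005
gripper_force: 0.9
```

Run:
```python
from h import *
import cv2
st();a=ctrl.snapshot("scene")[:,:,::-1]
cv2.imwrite("pics/s5.png",a)
x=[.668,.0222,-.0506]
i=cv2.convertScaleAbs(a[260:335,195:295],alpha=1.5,beta=25);i=cv2.resize(i,None,fx=8,fy=8,interpolation=2)
for z,c in((.238,(0,0,255)),(.244,(0,255,0)),(.25,(255,0,0))):
  for p in((-.033,.23,z),(-.042,.247,z),(-.031,.314,z),(.031,.314,z)):
    u=(proj("scene",W(x,p))+.5-[195,260])*8
    cv2.circle(i,tuple(int(v) for v in u),2,c,-1)
cv2.imwrite("pics/c5.png",i)
```

```text
15.25 [ 0.6478 -0.1793  0.2182] [179.8 -70.1  -2.5] [ -41.7   10.1  -32.6 -112.6  -39.8 -136.1] F [-2.  -1.  -1.3]
```

View pics/c5.png

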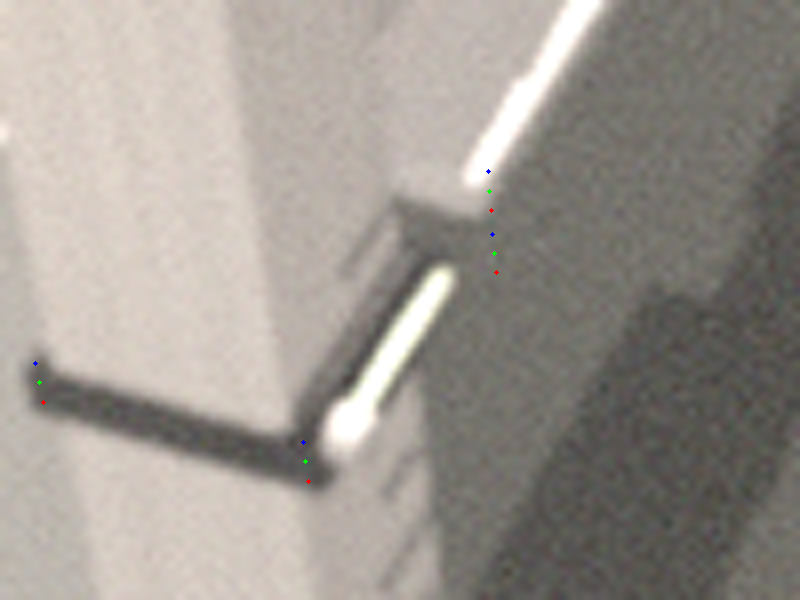

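The sleeve's mid-height agrees with z≈0.244, and the ledge underside is around 0.238–0.241. I'll retreat and look with the wrist camera level with the mark, so there is no parallax.

Run:
```python
from h import *
st();p=ctrl.get_obs()["tool_pos"];q=ctrl.get_obs()["joint_pos"]
go(p+[0,0,-.015],20);go(p+[-.06,0,-.03],20);go((.53,-.19,.135),12)
g=best((.53,-.19,.135),Mt(12)@F,n=1,starts=[q]);print(g)
```

```text
15.3 [ 0.6478 -0.1793  0.2182] [179.8 -70.1  -2.5] [ -41.7   10.1  -32.6 -112.6  -39.8 -136.1] F [-2.5 -0.6 -1.4]
[ 0.6478 -0.1793  0.2182] -> [ 0.64778461 -0.1793163   0.20320178] 20 [-14.1  -0.    5.1] [-0.1 -0.1  0.1]
[ 0.6478 -0.1793  0.2182] -> [ 0.58778461 -0.1793163   0.18820178] 20 [-48.6   2.8 -46.2] [-0.1 -0.1  0.1]
[ 0.6478 -0.1793  0.2182] -> (0.53, -0.19, 0.135) 12 [-118.1   16.2  -81.9] [-0.1  7.9  0.1]
(array([ -66.44509883,   34.63033843,  -48.76557583, -115.03222129,
        -75.12875448,  -96.11551329]), np.float64(2.7438651340392626e-13))
```

>>> apply_moves:
  deltas:
    - {"fingers": 0, "delta_pos": [-8, 0, 3], "angular": [0, 0, 0]}
    - {"fingers": 0, "delta_pos": [-15, 0, 4], "angular": [0, 0, 0]}
    - {"fingers": 0, "delta_pos": [-30, 1, -18], "angular": [0, 0, 0]}
    - {"fingers": 0, "delta_pos": [-49, 3, -46], "angular": [0, 1, 0]}
    - {"fingers": 0, "delta_pos": [-72, 8, -58], "angular": [0, 3.5, 0]}
    - {"fingers": 0, "delta_pos": [-95, 12, -70], "angular": [0, 6, 0]}
    - {"fingers": 0, "delta_pos": [-118, 16, -82], "angular": [0, 8, 0]}
    - {"fingers": 0, "delta_pos": [-118, 16, -82], "angular": [0, 8, 0]}
    - {"fingers": 0, "delta_pos": [-118, 16, -82], "angular": [0, 8, 0]}

```text
clock: 16.2
tool_pos: [0.5302, -0.1912, 0.1333]
orientation: [-178.6, -78.0, -4.3]
force: [0.2, -1.0, 0.1]
opening: 0.0
gripper_force: 0.0
```

Run:
```python
from h import *
import cv2
st();o=ctrl.get_obs();a=ctrl.snapshot("wrist")[:,:,::-1].copy()
cv2.imwrite("pics/w5.png",a)
T=np.eye(4);T[:3,:3]=R.from_euler("xyz",o["orientation"],degrees=True).as_matrix();T[:3,3]=o["tool_pos"]
T=T@ctrl.camera_params("wrist")["mount"];print(T[:3,3]);np.save("T5.npy",T)
x=[.668,.0222,-.0506]
for z in(.238,.244,.25):print([proj("wrist",W(x,p),T).round(1).tolist() for p in((-.033,-.23,z),(-.042,-.247,z),(-.031,-.311,z),(-.033,.0,z))])
u=proj("wrist",W(x,(-.035,-.24,.244)),T);cx,cy=int(u[0]),int(u[1]);cx=min(max(cx,50),590);cy=max(cy,37)
print(cx-50,cy-37)
i=cv2.resize(cv2.convertScaleAbs(a[cy-37:cy+38,cx-50:cx+50],alpha=1.3,beta=20),None,fx=8,fy=8,interpolation=2);cv2.imwrite("pics/c6.png",i)
```

```text
16.2 [ 0.5302 -0.1912  0.1333] [-178.6  -78.    -4.3] [ -66.9   35.   -48.8 -114.7  -75.4  -96.1] F [ 0.2 -1.   0.1]
[ 0.39204269 -0.18600219  0.24211996]
[[332.6, 59.0], [361.8, 59.1], [463.0, 58.1], [-40.5, 61.5]]
[[332.7, 47.8], [362.4, 47.5], [465.0, 46.9], [-45.7, 50.3]]
[[332.8, 36.3], [363.0, 35.5], [467.0, 35.5], [-51.0, 38.9]]
299 10
```

View pics/c6.png

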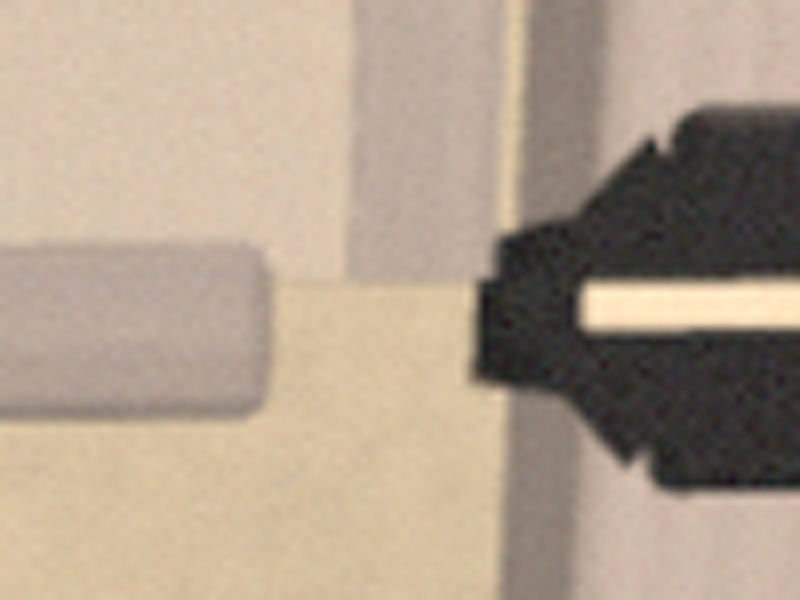

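The wrist view is very clear: the ledge underside is at crop row 415 and the white line and pointer middle at row 305. At about 14.5 px/mm that is 7.5 mm to raise, with the mark at z≈0.244.

>>> apply_moves:
  deltas:
    - {"fingers": 0, "delta_pos": [25, -4, 25], "angular": [0, -2, 0]}
    - {"fingers": 0, "delta_pos": [50, -8, 50], "angular": [0, -4, 0]}
    - {"fingers": 0, "delta_pos": [75, -12, 75], "angular": [0, -6, 0]}
    - {"fingers": 0, "delta_pos": [98, -16, 99], "angular": [0, -8, 0]}
    - {"fingers": 0, "delta_pos": [98, -16, 99], "angular": [0, -8, 0]}
    - {"fingers": 0, "delta_pos": [103, -16, 98], "angular": [0, -8, 0]}
    - {"fingers": 0, "delta_pos": [108, -16, 97], "angular": [0, -8, 0]}
    - {"fingers": 0, "delta_pos": [112.8, -16, 96], "angular": [0, -8, 0]}
    - {"fingers": 0, "delta_pos": [112.8, -16, 96], "angular": [0, -8, 0]}
    - {"fingers": 0, "delta_pos": [112.8, -16, 96], "angular": [0, -8, 0]}

```text
clock: 17.25
tool_pos: [0.6475, -0.1799, 0.2264]
orientation: [179.7, -70.2, -2.5]
force: [-1.4, -0.0, -0.3]
opening: 0.0008
gripper_force: 0.0
```

>>> apply_moves:
  deltas:
    - {"fingers": 0, "delta_pos": [-8, 0, 3], "angular": [0, 0, 0]}
    - {"fingers": 0, "delta_pos": [-22, 0, 7], "angular": [0, 0, 0]}
    - {"fingers": 0, "delta_pos": [-37, 1, -15], "angular": [0, 0, 0]}
    - {"fingers": 0, "delta_pos": [-56, 3, -43], "angular": [0, 1, 0]}
    - {"fingers": 0, "delta_pos": [-79, 8, -55], "angular": [0, 3.5, 0]}
    - {"fingers": 0, "delta_pos": [-102, 12, -67], "angular": [0, 6, 0]}
    - {"fingers": 0, "delta_pos": [-125, 16, -79], "angular": [0, 8, 0]}
    - {"fingers": 0, "delta_pos": [-125, 16, -79], "angular": [0, 8, 0]}
    - {"fingers": 0, "delta_pos": [-125, 16, -79], "angular": [0, 8, 0]}

```text
clock: 18.15
tool_pos: [0.5301, -0.1911, 0.1327]
orientation: [-178.2, -77.9, -4.7]
force: [1.5, 0.2, 1.0]
opening: 0.0007
gripper_force: 0.0
```

Run:
```python
from h import *
import cv2
st();o=ctrl.get_obs();a=ctrl.snapshot("wrist")[:,:,::-1].copy();cv2.imwrite("pics/w7.png",a)
old=cv2.imread("pics/w5.png")
T=np.eye(4);T[:3,:3]=R.from_euler("xyz",o["orientation"],degrees=True).as_matrix();T[:3,3]=o["tool_pos"]
T=T@ctrl.camera_params("wrist")["mount"]
for z in(.244,.25):print([proj("wrist",W([.668,.0222,-.0506],p),T).round(1).tolist() for p in((-.033,-.23,z),(-.042,-.247,z))])
for n,im in(("old",old),("new",a)):
  g=im.astype(float).mean(2)
  print(n,"ledge",g[10:80,300:325].mean(1).round().astype(int).tolist())
  print(n,"blue-red",(im[10:80,300:325,2].astype(float)-im[10:80,300:325,0]).mean(1).round().astype(int).tolist())
  print(n,"clip",g[10:80,380:398].mean(1).round().astype(int).tolist())
```

```text
18.15 [ 0.5301 -0.1911  0.1327] [-178.2  -77.9   -4.7] [ -66.9   35.1  -48.8 -114.7  -75.3  -96.1] F [1.5 0.2 1. ]
[[332.6, 46.3], [362.4, 45.9]]
[[332.7, 34.8], [362.9, 33.9]]
old ledge [135, 135, 135, 136, 136, 135, 136, 135, 136, 135, 136, 135, 135, 135, 135, 136, 135, 136, 136, 136, 136, 136, 135, 136, 136, 135, 136, 136, 135, 133, 122, 113, 116, 115, 114, 115, 115, 115, 116, 116, 117, 117, 115, 113, 112, 109, 110, 110, 109, 106, 96, 89, 103, 130, 131, 131, 130, 131, 130, 130, 130, 130, 131, 131, 131, 131, 131, 131, 131, 131]
old blue-red [33, 33, 33, 33, 33, 32, 32, 33, 33, 33, 33, 32, 33, 33, 33, 32, 33, 33, 32, 33, 33, 33, 33, 33, 32, 33, 32, 33, 33, 32, 28, 23, 24, 23, 21, 22, 22, 23, 23, 23, 24, 24, 23, 23, 23, 23, 23, 23, 23, 22, 19, 18, 28, 41, 42, 42, 41, 41, 41, 41, 41, 41, 42, 41, 41, 42, 42, 42, 41, 41]
old clip [129, 129, 129, 130, 129, 128, 128, 129, 128, 129, 129, 129, 120, 91, 66, 53, 43, 36, 31, 24, 23, 24, 25, 23, 24, 25, 24, 24, 24, 23, 24, 24, 24, 24, 45, 112, 159, 159, 159, 159, 136, 56, 22, 21, 23, 24, 22, 22, 24, 24, 23, 22, 23, 23, 22, 22, 22, 25, 24, 22, 2
[... 313 characters left out ...]
131, 130, 130, 131, 130, 130, 130, 130, 130, 130, 131, 131, 131, 132, 131, 131, 130, 130]
new blue-red [31, 25, 25, 23, 22, 23, 23, 23, 23, 23, 23, 23, 24, 23, 22, 23, 22, 22, 22, 23, 22, 21, 19, 18, 15, 14, 19, 33, 42, 41, 42, 42, 41, 42, 41, 41, 41, 41, 41, 41, 41, 41, 41, 42, 41, 42, 42, 41, 41, 41, 41, 41, 41, 41, 42, 41, 41, 41, 41, 41, 41, 41, 42, 42, 42, 42, 42, 42, 42, 42]
new clip [129, 128, 129, 128, 129, 129, 129, 128, 129, 128, 128, 114, 69, 58, 50, 40, 33, 27, 22, 24, 25, 24, 23, 24, 22, 24, 23, 24, 25, 23, 24, 23, 23, 94, 153, 159, 159, 159, 149, 108, 22, 23, 22, 23, 22, 21, 23, 22, 23, 23, 24, 22, 23, 22, 22, 23, 24, 23, 24, 40, 91, 128, 128, 127, 127, 128, 128, 127, 127, 128]
```

The sash coasted: the underside now reads about 13 px (≈7 mm) above the mark. I'll push it down slowly from the ledge's top.

Run:
```python
from h import *
q=ctrl.get_obs()["joint_pos"]
for p in((.54,-.18,.22),(.54,-.18,.31),(.642,-.18,.31),(.642,-.18,.26)):
  go(p,15);g=best(p,Mt(15)@F,n=1,starts=[q]);q=g[0];print(q.round(1),round(g[1],2))
```

```text
[ 0.5307 -0.1908  0.1353] -> (0.54, -0.18, 0.22) 15 [ 84.7 -11.3  -8.8] [-0.  -3.1 -0. ]
[ -57.6    8.2  -43.4 -109.3  -56.7 -127.3] 0.0
[ 0.5307 -0.1908  0.1353] -> (0.54, -0.18, 0.31) 15 [172.7 -11.3 -27.4] [-0.  -3.1 -0. ]
[ -48.3   -7.8  -35.8  -97.5  -43.9 -155. ] 0.0
[ 0.5307 -0.1908  0.1353] -> (0.642, -0.18, 0.31) 15 [193.7 -16.4  72.3] [-0.  -3.1 -0. ]
[ -39.3    0.7  -29.1 -105.8  -36.6 -149.8] 0.0
[ 0.5307 -0.1908  0.1353] -> (0.642, -0.18, 0.26) 15 [144.8 -16.4  82.6] [-0.  -3.1 -0. ]
[ -44.     7.4  -33.5 -113.9  -44.  -135.7] 0.0
```

>>> apply_moves:
  deltas:
    - {"fingers": 0, "delta_pos": [42, -6, -4], "angular": [0, -1.5, 0]}
    - {"fingers": 0, "delta_pos": [85, -11, -9], "angular": [0, -3, 0]}
    - {"fingers": 0, "delta_pos": [130, -11, -18], "angular": [0, -3, 0]}
    - {"fingers": 0, "delta_pos": [172, -11, -27], "angular": [0, -3, 0]}
    - {"fingers": 0, "delta_pos": [180, -13, 5], "angular": [0, -3, 0]}
    - {"fingers": 0, "delta_pos": [187, -15, 40], "angular": [0, -3, 0]}
    - {"fingers": 0, "delta_pos": [193, -16, 72], "angular": [0, -3, 0]}
    - {"fingers": 0, "delta_pos": [186, -16, 74], "angular": [0, -3, 0]}
    - {"fingers": 0, "delta_pos": [179, -16, 75.5], "angular": [0, -3, 0]}
    - {"fingers": 0, "delta_pos": [179, -16, 75.5], "angular": [0, -3, 0]}

```text
clock: 19.2
tool_pos: [0.6412, -0.1765, 0.3014]
orientation: [178.5, -75.6, -1.2]
force: [-0.2, -0.3, -0.4]
opening: 0.0001
gripper_force: 0.0
```

```bash
python3 -c "
from h import *
st();p=ctrl.get_obs()['tool_pos'];go(p-[0,0,.01],15)"
```

```text
19.2 [ 0.6412 -0.1765  0.3014] [178.5 -75.6  -1.2] [ -41.2    2.1  -30.9 -108.8  -39.5 -144.7] F [-0.2 -0.3 -0.4]
[ 0.6412 -0.1765  0.3014] -> [ 0.64124602 -0.17650233  0.2913595 ] 15 [-9.7 -0.1  2.5] [-0.1 -0.6  0.4]
```

>>> apply_moves:
  deltas:
    - {"fingers": 0, "delta_pos": [-3, 0, 0.8], "angular": [0, 0, 0]}
    - {"fingers": 0, "delta_pos": [-6, 0, 1.6], "angular": [0, 0, 0]}
    - {"fingers": 0, "delta_pos": [-9, 0, 2.3], "angular": [0, 0, 0]}
    - {"fingers": 0, "delta_pos": [-12, 0, 3.1], "angular": [0, 0, 0]}
    - {"fingers": 0, "delta_pos": [-15, 0, 3.9], "angular": [0, 0, 0]}
    - {"fingers": 0, "delta_pos": [-18, 0, 4.6], "angular": [0, 0, 0]}
    - {"fingers": 0, "delta_pos": [-20, 0, 5.2], "angular": [0, 0, 0]}
    - {"fingers": 0, "delta_pos": [-20, 0, 5.2], "angular": [0, 0, 0]}

```text
clock: 20.0
tool_pos: [0.6416, -0.1791, 0.2743]
orientation: [179.7, -75.1, -2.5]
force: [-0.3, 0.2, -0.1]
opening: 0.0004
gripper_force: 0.0
```

>>> apply_moves:
  deltas:
    - {"fingers": 0, "delta_pos": [-1, 0, 0.3], "angular": [0, 0, 0]}
    - {"fingers": 0, "delta_pos": [-2, 0, 0.5], "angular": [0, 0, 0]}
    - {"fingers": 0, "delta_pos": [-3, 0, 0.8], "angular": [0, 0, 0]}
    - {"fingers": 0, "delta_pos": [-4, 0, 1], "angular": [0, 0, 0]}

```text
clock: 20.4
tool_pos: [0.6419, -0.179, 0.2716]
orientation: [179.4, -75.3, -2.2]
force: [-0.4, 0.4, 2.5]
opening: 0.0007
gripper_force: 1.0
```

>>> apply_moves:
  deltas:
    - {"fingers": 0, "delta_pos": [-0.7, 0, 0.2], "angular": [0, 0, 0]}
    - {"fingers": 0, "delta_pos": [-1.4, 0, 0.4], "angular": [0, 0, 0]}
    - {"fingers": 0, "delta_pos": [-2.1, 0, 0.6], "angular": [0, 0, 0]}
    - {"fingers": 0, "delta_pos": [-2.8, 0, 0.8], "angular": [0, 0, 0]}
    - {"fingers": 0, "delta_pos": [-3.5, 0, 0.9], "angular": [0, 0, 0]}
    - {"fingers": 0, "delta_pos": [-4.2, 0, 1.1], "angular": [0, 0, 0]}
    - {"fingers": 0, "delta_pos": [-4.9, 0, 1.3], "angular": [0, 0, 0]}
    - {"fingers": 0, "delta_pos": [-5.6, 0, 1.5], "angular": [0, 0, 0]}
    - {"fingers": 0, "delta_pos": [-5.6, 0, 1.5], "angular": [0, 0, 0]}
    - {"fingers": 0, "delta_pos": [-5.6, 0, 1.5], "angular": [0, 0, 0]}

```text
clock: 21.4
tool_pos: [0.6416, -0.179, 0.2651]
orientation: [179.5, -75.2, -2.3]
force: [1.6, -0.8, 1.3]
opening: 0.0007
gripper_force: 0.8
```

```bash
python3 -c "
from h import *
st();go((.642,-.18,.285),15);go((.54,-.18,.31),15);go((.54,-.18,.22),15);go((.531,-.19,.135),12)"
```

```text
21.4 [ 0.6416 -0.179   0.2651] [179.5 -75.2  -2.3] [ -44.     6.8  -33.5 -113.4  -44.  -136.2] F [ 1.6 -0.8  1.3]
[ 0.6416 -0.179   0.2651] -> (0.642, -0.18, 0.285) 15 [19.3  1.  -4.7] [-0.1 -0.2  0.2]
[ 0.6416 -0.179   0.2651] -> (0.54, -0.18, 0.31) 15 [  17.5    6.  -109.5] [-0.1 -0.2  0.2]
[ 0.6416 -0.179   0.2651] -> (0.54, -0.18, 0.22) 15 [-69.6   5.8 -86.5] [-0.1 -0.2  0.2]
[ 0.6416 -0.179   0.2651] -> (0.531, -0.19, 0.135) 12 [-153.9   16.   -73. ] [-0.1  2.8  0.2]
```

>>> apply_moves:
  deltas:
    - {"fingers": 0, "delta_pos": [10, 0, -2.5], "angular": [0, 0, 0]}
    - {"fingers": 0, "delta_pos": [19, 1, -20], "angular": [0, 0, 0]}
    - {"fingers": 0, "delta_pos": [18, 3, -65], "angular": [0, 0, 0]}
    - {"fingers": 0, "delta_pos": [17, 6, -109], "angular": [0, 0, 0]}
    - {"fingers": 0, "delta_pos": [-25, 6, -98], "angular": [0, 0, 0]}
    - {"fingers": 0, "delta_pos": [-70, 6, -87], "angular": [0, 0, 0]}
    - {"fingers": 0, "delta_pos": [-112, 11, -80], "angular": [0, 1.5, 0]}
    - {"fingers": 0, "delta_pos": [-154, 16, -73], "angular": [0, 2.8, 0]}
    - {"fingers": 0, "delta_pos": [-154, 16, -73], "angular": [0, 2.8, 0]}
    - {"fingers": 0, "delta_pos": [-154, 16, -73], "angular": [0, 2.8, 0]}

```text
clock: 22.4
tool_pos: [0.5296, -0.1895, 0.1243]
orientation: [-174.7, -77.2, -8.0]
force: [-0.2, 0.1, 0.3]
opening: 0.0003
gripper_force: 0.0
```

```bash
cat > meas.py <<'E'
from h import *
import cv2,sys
st();o=ctrl.get_obs();a=ctrl.snapshot("wrist")[:,:,::-1].copy();cv2.imwrite(sys.argv[1],a)
T=np.eye(4);T[:3,:3]=R.from_euler("xyz",o["orientation"],degrees=True).as_matrix();T[:3,3]=o["tool_pos"]
T=T@ctrl.camera_params("wrist")["mount"]
for z in(.244,.25):print([proj("wrist",W([.668,.0222,-.0506],p),T).round(1).tolist() for p in((-.033,-.23,z),(-.042,-.247,z))])
g=a.astype(float).mean(2)
print("ledge",g[:80,300:325].mean(1).round().astype(int).tolist())
print("clip",g[:80,380:398].mean(1).round().astype(int).tolist())
E
python3 meas.py pics/w8.png
```

```text
22.4 [ 0.5296 -0.1895  0.1243] [-174.7  -77.2   -8. ] [ -66.8   36.1  -48.8 -114.7  -75.1  -96. ] F [-0.2  0.1  0.3]
[[332.9, 27.7], [363.6, 26.2]]
[[332.9, 15.5], [364.0, 13.5]]
ledge [135, 134, 134, 134, 135, 134, 135, 127, 114, 117, 115, 115, 115, 115, 115, 115, 115, 116, 116, 117, 115, 113, 111, 109, 109, 108, 109, 107, 103, 95, 87, 80, 75, 89, 117, 129, 129, 130, 130, 129, 129, 128, 129, 129, 129, 129, 129, 130, 129, 129, 129, 129, 129, 130, 129, 130, 130, 130, 130, 130, 130, 130, 130, 129, 130, 130, 130, 130, 130, 130, 130, 129, 130, 130, 130, 130, 130, 130, 130, 130]
clip [116, 77, 66, 58, 50, 41, 32, 24, 23, 23, 24, 24, 25, 25, 23, 24, 24, 22, 23, 24, 24, 25, 24, 82, 141, 158, 158, 158, 158, 135, 57, 24, 22, 24, 23, 23, 23, 23, 22, 23, 24, 22, 22, 21, 23, 20, 25, 29, 32, 32, 32, 64, 107, 127, 127, 128, 126, 127, 127, 127, 127, 126, 127, 126, 127, 127, 126, 127, 127, 127, 122, 92, 22, 46, 96, 127, 127, 127, 127, 128]
```

Ledge bottom edge reads row ≈29.5 against an expected mark row of ≈30.4, so the sash is level within about 0.5 mm. Now checking reach for the carton push.

Run:
```python
from h import *
q=ctrl.get_obs()["joint_pos"]
s=[list(q),[-28,47,-52,-156,-78,-86],[-24,30,-44,-153,-40,-99],[-22,18,-48,-150,-34,-104]]
s2=[[5,15,-45,22,-5,70],[20,20,-30,5,-70,60]]
for x in(.47,.50,.53,.56,.6,.65,.69):
  o=[]
  for t in(5,15,25,35,45,60,70,80):
    b=best((x,.003-(x-.5)*.05,.04),Mt(t)@F,n=8,starts=(s if t<50 else s2))
    o.append((t,b[0].round().astype(int).tolist() if b[1]<1 else round(b[1])))
  print(x,o)
```

```text
0.47 [(5, 3), (15, 33), (25, 48), (35, 23), (45, [-31, 10, -55, -129, -26, -117]), (60, 31), (70, 22), (80, [28, 9, -52, 14, -21, 46])]
0.5 [(5, 2), (15, 32), (25, 41), (35, 17), (45, [-28, 12, -52, -131, -24, -118]), (60, 31), (70, 17), (80, [26, 11, -48, 13, -23, 49])]
0.53 [(5, 1), (15, 29), (25, 33), (35, 11), (45, [-26, 13, -48, -132, -21, -120]), (60, 30), (70, 13), (80, [24, 14, -44, 11, -24, 53])]
0.56 [(5, [-37, 90, -58, -133, -130, -52]), (15, 23), (25, 25), (35, 4), (45, [-23, 15, -45, -132, -19, -122]), (60, 29), (70, 10), (80, [23, 16, -39, 10, -26, 56])]
0.6 [(5, [-36, 80, -56, -140, -123, -62]), (15, 13), (25, 11), (35, [-31, 28, -55, -149, -49, -94]), (45, [-19, 17, -39, -129, -15, -128]), (60, 27), (70, 6), (80, [21, 19, -34, 9, -28, 59])]
0.65 [(5, [-33, 70, -53, -147, -114, -73]), (15, [-33, 57, -56, -151, -96, -78]), (25, [-31, 42, -55, -153, -71, -87]), (35, [-27, 28, -48, -150, -43, -98]), (45, [-9, 19, -28, -111, -4, -155]), (60, 27), (70, 2), (80, [19, 23, -27, 7, -31, 62])]
0.69 [(5, [-30, 65, -50, -152, -107, -79]), (15, [-30, 53, -52, -154, -88, -83]), (25, [-28, 39, -50, -155, -65, -90]), (35, [-25, 29, -43, -151, -39, -101]), (45, 3), (60, 28), (70, [15, 22, -42, 41, -9, 33]), (80, [17, 26, -21, 6, -34, 65])]
```

Run:
```python
from h import *
st();q=ctrl.get_obs()["joint_pos"]
for p,t in(((.5,-.16,.2),25),((.47,-.1,.24),38),((.46,.0,.22),45),((.455,.008,.12),45),((.455,.008,.03),45),((.56,.003,.03),45),((.62,0,.03),42),((.66,-.002,.03),37),((.69,-.004,.03),35)):
  g=best(p,Mt(t)@F,n=1,starts=[q]);q=g[0];print(p,t,q.round(1),round(g[1],2))
go((.5,-.16,.2),25);go((.47,-.1,.24),38);go((.46,0,.22),45)
```

```text
22.45 [ 0.5302 -0.1897  0.129 ] [-176.6  -77.5   -6.2] [ -66.7   35.3  -48.8 -114.7  -75.   -96.3] F [-0.8  0.5  0.2]
(0.5, -0.16, 0.2) 25 [ -47.7   -2.7  -41.6  -96.6  -40.  -148.6] 0.0
(0.47, -0.1, 0.24) 38 [ -28.   -15.4  -42.5  -83.8  -23.8 -173. ] 41.95
(0.46, 0.0, 0.22) 45 [ -10.5  -17.1  -47.9 -116.6   -1.  -148.8] 59.75
(0.455, 0.008, 0.12) 45 [  -5.5   -6.8  -46.9 -104.3   -1.  -164. ] 19.96
(0.455, 0.008, 0.03) 45 [ -34.7   12.5  -58.  -130.4  -29.5 -111.7] 2.6
(0.56, 0.003, 0.03) 45 [ -25.4   17.5  -47.5 -137.4  -23.5 -113.9] 0.0
(0.62, 0, 0.03) 42 [ -24.7   22.5  -45.  -144.1  -28.1 -107.6] 0.0
(0.66, -0.002, 0.03) 37 [ -25.5   28.1  -46.1 -150.6  -38.8  -99.6] 0.0
(0.69, -0.004, 0.03) 35 [ -24.6   30.5  -44.1 -152.4  -40.9  -98.7] 0.0
[ 0.5302 -0.1897  0.129 ] -> (0.5, -0.16, 0.2) 25 [ 62.1 -29.  -46.1] [ -0.3 -12.5  -0.7]
[ 0.5302 -0.1897  0.129 ] -> (0.47, -0.1, 0.24) 38 [ 93.3 -88.  -86.8] [ -0.4 -25.5  -0.7]
[ 0.5302 -0.1897  0.129 ] -> (0.46, 0, 0.22) 45 [  69.3 -187.1  -96.7] [ -0.4 -32.5  -0.6]
```

Run:
```python
from h import *
q0=ctrl.get_obs()["joint_pos"]
for zz,tt in((.035,46),(.06,46),(.05,48)):
 q=q0
 for p,t in(((.50,-.19,.13),20),((.48,-.19,.12),30),((.465,-.19,.09),40),((.465,-.17,zz),tt),((.465,-.1,zz),tt),((.465,-.05,zz),tt),((.465,.007,zz),tt),((.465,.007,.035),45),((.52,.005,.035),45)):
  g=best(p,Mt(t)@F,n=1,starts=[q]);q=g[0];print(p,t,q.round(1),round(g[1],2))
```

```text
(0.5, -0.19, 0.13) 20 [ -65.4   21.9  -47.4 -108.9  -61.7 -110.8] 0.0
(0.48, -0.19, 0.12) 30 [ -55.7    9.4  -43.1  -99.1  -44.3 -134. ] 0.0
(0.465, -0.19, 0.09) 40 [ -41.9    5.6  -39.7  -86.4  -28.9 -156.5] 0.0
(0.465, -0.17, 0.035) 46 [ -37.2   11.1  -40.1  -89.6  -23.  -154.3] 0.0
(0.465, -0.1, 0.035) 46 [ -32.1    9.2  -44.5 -100.6  -20.2 -146.9] 0.0
(0.465, -0.05, 0.035) 46 [ -30.3    8.8  -48.3 -111.8  -20.1 -136.5] 0.0
(0.465, 0.007, 0.035) 46 [ -30.6   10.5  -55.2 -129.3  -24.6 -117.4] 0.0
(0.465, 0.007, 0.035) 45 [ -33.9   12.4  -57.6 -132.   -29.3 -111.1] 0.0
(0.52, 0.005, 0.035) 45 [ -27.9   14.5  -51.4 -134.9  -24.9 -114.1] 0.0
(0.5, -0.19, 0.13) 20 [ -65.4   21.9  -47.4 -108.9  -61.7 -110.8] 0.0
(0.48, -0.19, 0.12) 30 [ -55.7    9.4  -43.1  -99.1  -44.3 -134. ] 0.0
(0.465, -0.19, 0.09) 40 [ -41.9    5.6  -39.7  -86.4  -28.9 -156.5] 0.0
(0.465, -0.17, 0.06) 46 [ -29.9    6.4  -39.5  -79.8  -18.7 -170.7] 0.0
(0.465, -0.1, 0.06) 46 [ -19.     3.6  -42.6  -85.4  -11.1 -173. ] 0.15
(0.465, -0.05, 0.06) 46 [ -11.1    2.3  -44.   -91.1   -5.7 -173. ] 0.3
(0.465, 0.007, 0.06) 46 [ -11.7    2.2  -46.2 -108.7   -6.4 -154.8] 0.0
(0.465, 0.007, 0.035) 45 [ -33.9   12.4  -57.6 -132.   -29.3 -111.1] 0.0
(0.52, 0.005, 0.035) 45 [ -27.9   14.5  -51.4 -134.9  -24.9 -114.1] 0.0
(0.5, -0.19, 0.13) 20 [ -65.4   21.9  -47.4 -108.9  -61.7 -110.8] 0.0
(0.48, -0.19, 0.12) 30 [ -55.7    9.4  -43.1  -99.1  -44.3 -134. ] 0.0
(0.465, -0.19, 0.09) 40 [ -41.9    5.6  -39.7  -86.4  -28.9 -156.5] 0.0
(0.465, -0.17, 0.05) 48 [ -28.1    7.6  -39.2  -78.3  -17.1 -173. ] 1.86
(0.465, -0.1, 0.05) 48 [ -18.5    5.1  -42.4  -85.4  -10.6 -173. ] 2.84
(0.465, -0.05, 0.05) 48 [ -10.8    4.   -43.7  -91.1   -5.3 -173. ] 2.84
(0.465, 0.007, 0.05) 48 [  -4.5    3.5  -44.3 -101.2   -1.  -167.7] 1.51
(0.465, 0.007, 0.035) 45 [ -33.9   12.4  -57.6 -132.   -29.3 -111.1] 0.0
(0.52, 0.005, 0.035) 45 [ -27.9   14.5  -51.4 -134.9  -24.9 -114.1] 0.0
```

Run:
```python
from h import *
st()
for p,t in(((.50,-.19,.13),20),((.48,-.19,.12),30),((.465,-.19,.09),40),((.465,-.17,.036),44)):go(p,t)
A=Mt(44)@F
for p,t in(((.465,-.1,.036),45),((.465,-.05,.036),45.5),((.465,.007,.036),45.5)):go(p,t,o=(.465,-.17,.036),O=A)
```

```text
22.45 [ 0.5302 -0.1897  0.129 ] [-176.6  -77.5   -6.2] [ -66.7   35.3  -48.8 -114.7  -75.   -96.3] F [-0.8  0.5  0.2]
[ 0.5302 -0.1897  0.129 ] -> (0.5, -0.19, 0.13) 20 [ -5.5   1.8 -29.6] [-0.3 -7.5 -0.7]
[ 0.5302 -0.1897  0.129 ] -> (0.48, -0.19, 0.12) 30 [-19.6   2.9 -47. ] [ -0.3 -17.5  -0.7]
[ 0.5302 -0.1897  0.129 ] -> (0.465, -0.19, 0.09) 40 [-52.1   4.1 -55.1] [ -0.4 -27.5  -0.6]
[ 0.5302 -0.1897  0.129 ] -> (0.465, -0.17, 0.036) 44 [-105.3  -15.2  -44.4] [ -0.4 -31.5  -0.6]
[ 0.465 -0.17   0.036] -> (0.465, -0.1, 0.036) 45 [ -2.5 -69.9  -2.5] [ 0. -1. -0.]
[ 0.465 -0.17   0.036] -> (0.465, -0.05, 0.036) 45.5 [  -4.2 -119.8   -4.4] [-0.  -1.5  0. ]
[ 0.465 -0.17   0.036] -> (0.465, 0.007, 0.036) 45.5 [  -6.2 -176.8   -6.4] [-0.  -1.5  0. ]
```

>>> apply_moves:
  deltas:
    - {"fingers": 30, "delta_pos": [-3, 1, -15], "angular": [0, -4, -0.4]}
    - {"fingers": 60, "delta_pos": [-6, 2, -30], "angular": [-0.3, -8, -0.7]}
    - {"fingers": 60, "delta_pos": [-13, 2, -38], "angular": [-0.3, -13, -0.7]}
    - {"fingers": 60, "delta_pos": [-20, 3, -47], "angular": [-0.3, -18, -0.7]}
    - {"fingers": 60, "delta_pos": [-36, 4, -51], "angular": [-0.3, -23, -0.6]}
    - {"fingers": 60, "delta_pos": [-52, 4, -55], "angular": [-0.4, -27.5, -0.6]}
    - {"fingers": 60, "delta_pos": [-78, -5, -50], "angular": [-0.4, -29.5, -0.6]}
    - {"fingers": 60, "delta_pos": [-105, -15, -44], "angular": [-0.4, -31.5, -0.6]}
    - {"fingers": 60, "delta_pos": [-105, -15, -44], "angular": [-0.4, -31.5, -0.6]}
    - {"fingers": 60, "delta_pos": [-105, -15, -44], "angular": [-0.4, -31.5, -0.6]}

```text
clock: 23.45
tool_pos: [0.4678, -0.1731, 0.0461]
orientation: [178.4, -46.9, -1.7]
force: [-0.1, -0.2, -0.0]
opening: 0.0598
gripper_force: 0.0
```

Run:
```python
from h import *
st()
for p,t in(((.465,-.1,.036),45),((.465,-.05,.036),45.5),((.465,.007,.036),45.5)):go(p,t)
```

```text
23.45 [ 0.4678 -0.1731  0.0461] [178.4 -46.9  -1.7] [ -42.6   11.2  -41.5  -95.   -27.2 -144.2] F [-0.1 -0.2 -0. ]
[ 0.4678 -0.1731  0.0461] -> (0.465, -0.1, 0.036) 45 [-10.8 -73.    1.1] [ 0.8 -1.9  0.8]
[ 0.4678 -0.1731  0.0461] -> (0.465, -0.05, 0.036) 45.5 [ -11.8 -123.    -1.4] [ 0.8 -2.4  0.8]
[ 0.4678 -0.1731  0.0461] -> (0.465, 0.007, 0.036) 45.5 [ -13.  -179.9   -4.3] [ 0.8 -2.4  0.8]
```

>>> apply_moves:
  deltas:
    - {"fingers": 60, "delta_pos": [-7, -20, 1], "angular": [0.4, -1, 0.4]}
    - {"fingers": 60, "delta_pos": [-10, -45, 1], "angular": [0.8, -1.5, 0.8]}
    - {"fingers": 60, "delta_pos": [-11, -73, 1], "angular": [0.8, -1.9, 0.8]}
    - {"fingers": 60, "delta_pos": [-11.5, -100, 0], "angular": [0.8, -2.4, 0.8]}
    - {"fingers": 60, "delta_pos": [-12, -123, -1.5], "angular": [0.8, -2.4, 0.8]}
    - {"fingers": 60, "delta_pos": [-12.5, -150, -3], "angular": [0.8, -2.4, 0.8]}
    - {"fingers": 60, "delta_pos": [-13, -172, -4], "angular": [0.8, -2.4, 0.8]}
    - {"fingers": 60, "delta_pos": [-13, -180, -4.3], "angular": [0.8, -2.4, 0.8]}
    - {"fingers": 60, "delta_pos": [-13, -180, -4.3], "angular": [0.8, -2.4, 0.8]}

```text
clock: 24.35
tool_pos: [0.4638, 0.008, 0.0347]
orientation: [-179.7, -44.4, -3.1]
force: [-0.4, -0.2, 0.2]
opening: 0.0599
gripper_force: 0.0
```

Run:
```python
from h import *
import cv2
st();a=ctrl.snapshot("top")[:,:,::-1];cv2.imwrite("pics/t9.png",a)
# carton moved? compare the cardboard-coloured mask
b=cv2.imread("pics/top0.png")
for im in(b,a):
  h=cv2.cvtColor(im,cv2.COLOR_BGR2HSV)[235:300,280:370];m=cv2.inRange(h,(5,90,60),(25,255,255));ys,xs=np.nonzero(m);print(len(xs),xs.min()+280,xs.max()+280,ys.min()+235,ys.max()+235,xs.mean()+280,ys.mean()+235)
for p,t in(((.49,.0057,.034),45),((.52,.004,.034),45),((.56,.002,.034),44)):go(p,t)
```

```text
24.35 [0.4638 0.008  0.0347] [-179.7  -44.4   -3.1] [ -31.9   11.   -56.2 -129.9  -26.5 -115.5] F [-0.4 -0.2  0.2]
716 300 349 243 286 324.8966480446927 265.5
715 300 349 243 286 324.96083916083916 265.4811188811189
[0.4642 0.0074 0.0345] -> (0.49, 0.0057, 0.034) 45 [18.1  0.4 18.4] [-0.2  0.6 -0.1]
[0.4642 0.0074 0.0345] -> (0.52, 0.004, 0.034) 45 [39.6  0.6 39.4] [-0.2  0.6 -0.1]
[0.4642 0.0074 0.0345] -> (0.56, 0.002, 0.034) 44 [68.2  0.6 67.4] [-0.2  1.6 -0.1]
```

The carton hasn't moved and the fingers are behind it. Starting the push gently.

>>> apply_moves:
  deltas:
    - {"fingers": 60, "delta_pos": [7, 0, 7], "angular": [0, 0, 0]}
    - {"fingers": 60, "delta_pos": [12, 0.2, 12], "angular": [0, 0, 0]}
    - {"fingers": 60, "delta_pos": [16, 0.3, 16], "angular": [0, 0, 0]}
    - {"fingers": 60, "delta_pos": [20, 0.4, 20], "angular": [0, 0.3, 0]}
    - {"fingers": 60, "delta_pos": [24, 0.5, 24], "angular": [0, 0.5, 0]}
    - {"fingers": 60, "delta_pos": [28, 0.5, 28], "angular": [0, 0.5, 0]}
    - {"fingers": 60, "delta_pos": [33, 0.6, 33], "angular": [0, 0.5, 0]}
    - {"fingers": 60, "delta_pos": [39.5, 0.6, 39.5], "angular": [0, 0.5, 0]}
    - {"fingers": 60, "delta_pos": [46, 0.6, 46], "angular": [0, 0.8, 0]}
    - {"fingers": 60, "delta_pos": [53, 0.6, 52.5], "angular": [0, 1, 0]}

```text
clock: 25.4
tool_pos: [0.5378, 0.0043, 0.0305]
orientation: [-179.5, -45.0, -3.1]
force: [-4.5, 0.5, 1.0]
opening: 0.06
gripper_force: 2.1
```

```bash
cat > car.py <<'E'
from h import *
import cv2
st();b=ctrl.snapshot("top")[:,:,::-1];cv2.imwrite("pics/t_%d.png"%(ctrl.get_obs()["clock"]*100),b)
h=cv2.cvtColor(b,cv2.COLOR_BGR2HSV)[180:300,270:380];m=cv2.inRange(h,(5,90,60),(25,255,255))
ys,xs=np.nonzero(m);print(len(xs),xs.min()+270,xs.max()+270,ys.min()+180,ys.max()+180)
c=cv2.minAreaRect(np.c_[xs+270,ys+180].astype(np.float32));bp=cv2.boxPoints(c)
P=np.array([ray("top",u,.075)[:2] for u in bp]);print(P.round(3).tolist(),"mean",P.mean(0).round(3),"ang",c[2])
E
python3 car.py;python3 - <<'E'
from h import *
for p,t in(((.56,.002,.034),44),((.60,.0,.034),43),((.64,-.002,.034),39)):go(p,t)
E
```

```text
25.4 [0.5378 0.0043 0.0305] [-179.5  -45.    -3.1] [ -27.1   16.3  -49.9 -135.8  -25.  -113.9] F [-4.5  0.5  1. ]
807 298 351 225 291
[[0.484, 0.073], [0.645, 0.067], [0.639, -0.069], [0.479, -0.061]] mean [0.562 0.003] ang 3.900493860244751
[0.5398 0.0036 0.0311] -> (0.56, 0.002, 0.034) 44 [16.3  0.6 12.3] [-0.3  0.9 -0.2]
[0.5398 0.0036 0.0311] -> (0.6, 0.0, 0.034) 43 [44.6  0.6 40.7] [-0.3  1.9 -0.2]
[0.5398 0.0036 0.0311] -> (0.64, -0.002, 0.034) 39 [72.9  0.6 69. ] [-0.2  5.9 -0.2]
```

>>> apply_moves:
  deltas:
    - {"fingers": 60, "delta_pos": [6, 0.2, 5], "angular": [0, 0.3, 0]}
    - {"fingers": 60, "delta_pos": [12, 0.4, 9], "angular": [-0.2, 0.6, -0.1]}
    - {"fingers": 60, "delta_pos": [18, 0.6, 14], "angular": [-0.3, 1, -0.2]}
    - {"fingers": 60, "delta_pos": [25, 0.6, 21], "angular": [-0.3, 1.2, -0.2]}
    - {"fingers": 60, "delta_pos": [32, 0.6, 28], "angular": [-0.3, 1.5, -0.2]}
    - {"fingers": 60, "delta_pos": [38, 0.6, 34], "angular": [-0.3, 1.7, -0.2]}
    - {"fingers": 60, "delta_pos": [44.5, 0.6, 40.5], "angular": [-0.3, 2, -0.2]}
    - {"fingers": 60, "delta_pos": [50, 0.6, 46], "angular": [-0.3, 2.8, -0.2]}
    - {"fingers": 60, "delta_pos": [56, 0.6, 52], "angular": [-0.3, 3.5, -0.2]}
    - {"fingers": 60, "delta_pos": [62, 0.6, 58], "angular": [-0.3, 4.3, -0.2]}

```text
clock: 26.45
tool_pos: [0.6238, -0.0009, 0.0347]
orientation: [179.9, -49.5, -2.8]
force: [-3.9, 1.3, -0.5]
opening: 0.0601
gripper_force: 1.7
```

```bash
python3 car.py;python3 - <<'E'
from h import *
for p,t in(((.64,-.0015,.034),39),((.665,-.003,.034),37),((.684,-.004,.034),35)):go(p,t)
E
```

```text
26.45 [ 0.6238 -0.0009  0.0347] [179.9 -49.5  -2.8] [ -25.6   23.1  -46.3 -145.5  -31.2 -105.2] F [-3.9  1.3 -0.5]
413 300 354 219 269
[[0.551, 0.073], [0.667, 0.06], [0.65, -0.076], [0.535, -0.061]] mean [ 0.601 -0.001] ang 8.426968574523926
[ 0.6249 -0.0012  0.0346] -> (0.64, -0.0015, 0.034) 39 [ 9.4 -0.5 11.9] [0.1 1.5 0. ]
[ 0.6249 -0.0012  0.0346] -> (0.665, -0.003, 0.034) 37 [25.6 -0.3 30.9] [0.1 3.5 0. ]
[ 0.6249 -0.0012  0.0346] -> (0.684, -0.004, 0.034) 35 [38.  -0.2 45.4] [0.1 5.5 0. ]
```

>>> apply_moves:
  deltas:
    - {"fingers": 60, "delta_pos": [5, -0.2, 6], "angular": [0, 0.8, 0]}
    - {"fingers": 60, "delta_pos": [9.5, -0.4, 12], "angular": [0, 1.5, 0]}
    - {"fingers": 60, "delta_pos": [15, -0.4, 18.5], "angular": [0, 2.2, 0]}
    - {"fingers": 60, "delta_pos": [20, -0.3, 24.5], "angular": [0, 2.9, 0]}
    - {"fingers": 60, "delta_pos": [25.5, -0.3, 31], "angular": [0, 3.5, 0]}
    - {"fingers": 60, "delta_pos": [30, -0.3, 36], "angular": [0, 4.2, 0]}
    - {"fingers": 60, "delta_pos": [34, -0.2, 41], "angular": [0, 4.8, 0]}
    - {"fingers": 60, "delta_pos": [38, -0.2, 45.5], "angular": [0, 5.5, 0]}
    - {"fingers": 60, "delta_pos": [38, -0.2, 45.5], "angular": [0, 5.5, 0]}
    - {"fingers": 60, "delta_pos": [38, -0.2, 45.5], "angular": [0, 5.5, 0]}

```text
clock: 27.5
tool_pos: [0.6828, -0.004, 0.0338]
orientation: [179.9, -54.9, -2.8]
force: [1.0, -0.3, -1.4]
opening: 0.0599
gripper_force: 0.0
```

Run:
```python
from h import *
import cv2
st();a=ctrl.snapshot("scene")[:,:,::-1];cv2.imwrite("pics/s10.png",a)
# cardboard seen in the scene camera, through or beneath the sash
h=cv2.cvtColor(a,cv2.COLOR_BGR2HSV)[200:330,200:400];m=cv2.inRange(h,(5,90,50),(25,255,255))
n,l,s,c=cv2.connectedComponentsWithStats(m)
print([(s[i].tolist(),c[i].round(1).tolist()) for i in range(1,n) if s[i,4]>25])
x=[.668,.0222,-.0506]
p=ctrl.get_obs()["tool_pos"]
cx=W([p[0]+.006,p[1]+.002,-.0506],(0,0,0))
for d in((0,.06,0),(0,-.06,0),(0,.06,.075),(0,-.06,.075)):print(d,proj("scene",W([cx[0],cx[1],-.0506],d)).round(1))
go((.66,-.003,.036),35);go((.60,0,.04),40);go((.53,.004,.04),45)
```

```text
27.5 [ 0.6828 -0.004   0.0338] [179.9 -54.9  -2.8] [ -25.1   29.6  -45.  -152.   -40.9  -98.7] F [ 1.  -0.3 -1.4]
[([108, 39, 13, 23, 78], [113.9, 47.5]), ([45, 42, 50, 55, 779], [71.3, 76.5])]
(0, 0.06, 0) [275.7 296. ]
(0, -0.06, 0) [293.9 264.6]
(0, 0.06, 0.075) [274.5 273.7]
(0, -0.06, 0.075) [293.4 242.7]
[ 0.6828 -0.004   0.0339] -> (0.66, -0.003, 0.036) 35 [-11.4   0.2 -19.8] [0.1 0.1 0. ]
[ 0.6828 -0.004   0.0339] -> (0.6, 0, 0.04) 40 [-42.6   0.2 -71.3] [ 0.1 -4.9  0. ]
[ 0.6828 -0.004   0.0339] -> (0.53, 0.004, 0.04) 45 [ -82.9   -0.2 -128.7] [ 0.1 -9.9  0. ]
```

>>> apply_moves:
  deltas:
    - {"fingers": 60, "delta_pos": [-5, 0, -9], "angular": [0, 0, 0]}
    - {"fingers": 60, "delta_pos": [-11, 0, -20], "angular": [0, 0, 0]}
    - {"fingers": 60, "delta_pos": [-22, 0, -37], "angular": [0, -1.5, 0]}
    - {"fingers": 60, "delta_pos": [-32, 0, -54], "angular": [0, -3.2, 0]}
    - {"fingers": 60, "delta_pos": [-43, 0, -71], "angular": [0, -5, 0]}
    - {"fingers": 60, "delta_pos": [-56, 0, -90], "angular": [0, -7, 0]}
    - {"fingers": 60, "delta_pos": [-70, 0, -110], "angular": [0, -8.5, 0]}
    - {"fingers": 60, "delta_pos": [-83, 0, -129], "angular": [0, -10, 0]}
    - {"fingers": 60, "delta_pos": [-83, 0, -129], "angular": [0, -10, 0]}

```text
clock: 28.45
tool_pos: [0.5266, 0.0046, 0.0409]
orientation: [179.8, -44.9, -2.7]
force: [0.3, 0.9, -0.2]
opening: 0.0597
gripper_force: 0.0
```

Run:
```python
from h import *
import cv2
st();a=ctrl.snapshot("scene")[:,:,::-1];cv2.imwrite("pics/s11.png",a);t=ctrl.snapshot("top")[:,:,::-1];cv2.imwrite("pics/t11.png",t)
b=cv2.imread("pics/s5.png")
for n in(a,b): # white line on the ledge: rows where each column's white peak lies
  g=n.astype(float).min(2); print([round(float(np.average(np.arange(255,292),weights=np.clip(g[255:292,u]-np.median(g[255:292,u])-25,0,None)+1e-9)),1) for u in range(256,270,2)])
  q=n[255:300,256];print(q.min(1).tolist())
h=cv2.cvtColor(a,cv2.COLOR_BGR2HSV)[200:330,200:400];m=cv2.inRange(h,(5,90,50),(25,255,255))
k,l,s,c=cv2.connectedComponentsWithStats(m);print([s[i].tolist() for i in range(1,k) if s[i,4]>25])
# single jars: shift against the first top picture
o=cv2.imread("pics/top0.png")
for x,y in((145,240),(440,245)):
  r=cv2.matchTemplate(t[y-10:y+70,x-10:x+70],o[y:y+58,x:x+58],cv2.TM_CCOEFF_NORMED);_,v,_,p=cv2.minMaxLoc(r);print("jar",v,p)
```

```text
28.45 [0.5266 0.0046 0.0409] [179.8 -44.9  -2.7] [ -25.6   13.   -49.1 -132.2  -21.5 -119.1] F [ 0.3  0.9 -0.2]
[275.2, 271.8, 268.7, 264.9, 262.2, 259.9, 258.4]
[102, 105, 101, 101, 104, 101, 98, 99, 100, 99, 103, 101, 100, 99, 101, 98, 111, 124, 147, 168, 182, 170, 154, 131, 109, 88, 85, 73, 68, 59, 61, 59, 61, 63, 61, 56, 57, 48, 37, 42, 37, 35, 34, 39, 41]
[278.0, 274.6, 271.9, 269.1, 264.6, 261.7, 259.4]
[98, 98, 99, 103, 104, 101, 102, 100, 99, 104, 99, 101, 98, 104, 99, 100, 105, 102, 107, 108, 126, 149, 170, 178, 169, 150, 124, 101, 91, 82, 73, 67, 56, 54, 61, 56, 58, 65, 54, 58, 52, 50, 53, 54, 55]
[[45, 42, 49, 55, 802], [166, 48, 13, 23, 72]]
jar 0.9987253546714783 (10, 10)
jar 0.9994704127311707 (10, 10)
```

The sash sits within about 1 mm of the mark, the carton stands behind the panel, and the single jars haven't moved. Handing in.

```bash
python3 -c "
from plant import ctrl
print(ctrl.close_job())"
```

```text
the job is handed in; nothing more can be done
None
```

The job is handed in: the sash ledge's underside stands level with the pointers to within about 1 mm, the carton is upright with its near face about 17 mm behind the panel, and both single jars are where they started.

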